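# Pin the rotor of a tube rotator with its linchpin

### The arm

A 6-joint arm with a two-finger parallel gripper is mounted at the origin on the work surface. World frame = base frame: x ahead of the robot, y to its left, z up, the work surface at z = 0. Lengths are in m, angles in rad, forces in N, time in s.
With the tool pointing down it reaches from about 0.35 to 0.85 m from the base axis. Payload 8.1 kg.
Tool frame: the origin (TCP) lies at the centre of the arm's flange, where the gripper is bolted on; the fingertips stand 186 mm ahead of it and the grasp point (between the pads) lies 167 mm ahead of it; z points along the fingers, y is the line along which they close (so a half turn about z gives the same grasp; the last joint's range is limited). The gripper opens to 93 mm and grips with 3 to 60 N. Pads are 15 mm wide; open, the fingers measure 128 mm over their backs; the gripper's body (75 mm by 188 mm) begins 65 mm behind the grasp point.
Start: joints at [1.125, 0.13, 1.488, -0, 1.523, -0.085], TCP at [0.212, 0.561, 0.405] pointing down, gripper open.
Joint ranges: [-2.96, 2.96], [-0.89, 2.26], [0.02, 2.5], [-1.34, 4.48], [0, 2.73], [-2.66, 2.66]. Speed limits (rad/s): [2.39, 2.39, 2.79, 3.14, 3.14, 3.14].

### API

Orientations are given as a rotation vector (axis times angle).
In Python, from plant import read_state, read_camera, camera_params, robot gives the robot as it stands.
- The arm moves only by the tool carry_out, never from a script. Its argument "targets" is a list of rows, each an object of numbers: "hand": the opening in per cent of the stroke, from 0 (shut) to 100 (fully open); "x", "y", "z": the shift along the tool's x, y, z in m; "ax", "ay", "az": the turn, a rotation vector about the tool's x, y, z in rad. In form: [{"hand": .., "x": .., "y": .., "z": .., "ax": .., "ay": .., "az": ..}, ...]. A call has 1 to 8 rows; each row is the pose to reach, as a shift and turn from the pose commanded when the call began, along the tool's axes at that moment; what a row does not reach only later rows make up. A row lasts 1/8 s, in which the tool goes at most 62.5 mm and 10.7 degrees, less where a joint would pass 70% of its speed; a pose out of reach is approached as far as the arm can. A call with a gripper value outside its range is refused whole. The fingers move at their own pace and stop on an object; "newtons" is the grip in N (left out, the last holds). Time passes only in rows, so rows that repeat a pose let the fingers close. It gives the time, the measured TCP pose, the force, the opening and the grip force at its end, in the units of the state.
- read_state(): the state, without advancing time (a new reading comes with each control period).
- read_camera(name): name is "side" or "top" or "wrist"; returns (picture, depth): 420x560x3 uint8, blue, green, red; 420x560 float32, m along the optical axis (not along the pixel's ray), 0 where there is no reading.
- camera_params(name): a dict with "fx", "fy", "cx", "cy" (pixels), "position" and "rotation" of the camera in the world. Camera axes: x right, y up, looking along -z (the intrinsics and any distortion apply to the point x, -y, -z); pixel columns grow to the right and rows downward; lengths in m; the calibration is good to about 2 mm. A picture is of the moment at which its call begins: read the wrist's pose just before it. camera_params takes no time and is no camera call; for the wrist camera it gives the pose at the moment of the call.
- robot.close_job(): hands the job in; it is judged then, once.
The state is a dict: "t": time; "q": joint angles; "dq": joint speeds; "joint_torque": joint torques, N m; "tool_pos": TCP position; "orientation": TCP orientation; "force": force on the tool from outside, world axes, zero at the start; "wrist_torque": the same for the moment, N m; "opening": finger opening in m; "gripper_force": force on a finger pad.
Only numpy, scipy, OpenCV 4.12 (cv2) and the standard library are available. Lean on these libraries where they do the work, as an engineer would, in place of code of your own. Each camera call takes 0.05 s, during which the arm holds its last target. There are 200 camera calls.

### The job

Secure the rotor of the tube rotator with its linchpin: take the pin from the white rest, push it down through the hole in the axle's end until its collar sits fully home, its ring side facing away from the machine, then swing the ring over the end of the axle and down against the pin. Push by feel, never ramming the pin, the ring or the machine; leave the jar, tip box and vial rack where they stand and let go at the end.

Things in the scene. Friction and masses are not known exactly. Their poses are not given: they have to be found in the camera images.
- linchpin: Steel linchpin, upright in the middle socket of the white rest. Origin: centre of the underside of its collar (16 mm across, 4 mm thick). Own z up along the pin; own x to the side on which the ring swings down; own y along the ring's pivot. Shank below the origin: 8 mm across, 39 mm long, the last 9 mm tapering to a 3 mm nose.  75 g. The axle's hole is 9 mm wide, right through.
- grip_tab (a point): Grip point in the pin's red tab, 25 mm above the pin's origin. The tab is 12 mm thick (pin's x), 18 mm wide (pin's y) and spans 4 to 30 mm above the origin. Take it by its thickness, fingers closing along the pin's x: the raised ring then stands between the fingers (it reaches 30 mm above this point, +-6 mm in x).
- ring (a joint): Angle of the brass wire ring, rad. 0 = home: down against the pin on its +x side, leaning 0.145 off straight down. 3.0 = straight up; it starts about there. Ring direction from the pivot in the pin's x-z plane: (sin a, -cos a), a = joint + 0.145. Stiff pivot, the ring stays where left: about 2 N moves it at its far end, 3.5 N at 20 mm from the pivot.
- ring_pivot (a point): Pivot of the ring, on the pin's axis 10 mm above the pin's origin; axis along the pin's y. The round ring, of 4 mm wire, is 46 mm wide outside and 38 mm inside, its centre 21.5 mm from the pivot, so it clears the 22 mm square axle by about 4 mm on each side. Push it round with fingers beside the axle, moving along its arc.
- ring_end (a point): Middle of the ring's far end, on the wire's centre line, 42.5 mm from the pivot. (Of the axle's hole: a spring plunger in its wall, 13 mm below the mouth, grips the pin from there to home; expect to push with 4 to 12 N. The pin does not drop in and stays at the depth where it is left. The axle slides and rolls a little to follow a pin put in straight.)
- bearing (a point): Centre of the open bearing, on the axle's axis, 23 mm inboard of hole_mid. Its stand is 14 mm thick, 50 mm wide, and tops out 5 mm below the axle's top face; the journal in it (26 mm across) stands 2 mm above that face, from 11 mm inboard of the hole on. From 56 mm inboard comes the 78 mm wide tube paddle, its highest caps 8 mm above that face.
- rotator: Tube rotator, fixed. Origin on the bench under hole_mid; own x outboard along the axle, whose axis is 95 mm high. Base plate 130 mm wide, 12 mm thick, from 12 to 357 mm inboard; motor housing 150 mm high from 247 to 357 mm inboard. The axle's end is a 22 x 22 mm square bar reaching 11 mm outboard of its hole; beyond and beneath it is free space down to the bench.
- pin_rest: White rest block, fixed, 40 mm (own x) x 110 mm (own y) x 50 mm high. Origin: centre of the underside. Three sockets in its top, 10.5 mm wide, 43 mm deep, 36 mm apart along own y; the linchpin stands in the middle one, its collar on the top face.
- specimen_jar: Loose specimen jar, 62 mm across its red lid, 80 mm high. Origin: centre of the underside. Leave alone.
- tip_box: Loose blue pipette-tip box, 80 x 114 x 57 mm. Origin: centre of the underside. Leave alone.
- vial_rack: Loose white rack with five vials, 36 x 120 x 61 mm. Origin: centre of the underside. Leave alone.
- hole_mid (a point): Point on the machine, not on the axle: where the mouth of the cross hole lies, on the axle's flat top face 106 mm above the bench, when the rotor stands in the middle of its play. Until pinned the rotor may stand up to 10 mm outboard or inboard of that (along this x; about 8 N slides it) and rolled up to 0.04 rad about x: find the hole by feel or sight. Own x outboard, z up.
Not all that is in view belongs to the job. There is more than one size of the linchpin; the one meant has the size given above.

How it is judged:
On the way, in this order (a step that is already met when the one before it is completed fails the run):
1. the pin is pushed home in the axle's hole, gripped by its plunger (collar within 2 mm of the axle's top face), ring still swung up (z of linchpin in the frame of rotator between 0.1 and 0.108 m and x of linchpin in the frame of rotator between -0.0125 and 0.0125 m and y of linchpin in the frame of rotator between -0.005 and 0.005 m and angle between linchpin's own z axis and vertical below 0.25 rad and value of joint ring above 1 rad and contact force between linchpin and rotator above 3 N), for 0.2 s.
2. the ring is swung over the axle's end and down against the pin (value of joint ring below 0.12 rad and z of ring_end in the frame of rotator below 0.082 m and angle between the x axis of linchpin and the x axis of rotator, either way round below 0.4 rad), for 0.2 s.
At the end, for the whole second after the job is handed in: Pin through the axle's hole, wherever that stands within its play, collar within 2 mm of the axle's top face. Ring over the outboard end of the axle and hanging below it, within 0.12 rad of its home stop. Pin at rest, all released, nothing else disturbed (all of step 2 and z of linchpin in the frame of rotator between 0.1 and 0.108 m and x of linchpin in the frame of rotator between -0.0125 and 0.0125 m and y of linchpin in the frame of rotator between -0.005 and 0.005 m and angle between linchpin's own z axis and vertical below 0.25 rad and linear speed of linchpin below 0.02 m/s); the robot touches nothing.
It fails at once if the pin is rammed: contact forces between pin (with ring) and machine add up to over 50 N (14 to 20 N of it is the plunger's squeeze) (contact force between linchpin and rotator above 50 N).
It fails at once if the robot presses on the machine with more than 15 N (contact force between any of the arm, the fingers and rotator above 15 N).
It fails at once if the specimen jar is moved by more than 15 mm or tipped (distance of specimen_jar from where it was at the start of the episode above 0.015 m or angle between specimen_jar's own z axis and vertical above 0.3 rad).
It fails at once if the tip box is moved by more than 15 mm (distance of tip_box from where it was at the start of the episode above 0.015 m).
It fails at once if the vial rack is moved by more than 15 mm or tipped (distance of vial_rack from where it was at the start of the episode above 0.015 m or angle between vial_rack's own z axis and vertical above 0.3 rad).
It also fails if it takes over 70 s, if anything falls off the work surface, if the arm or the gripper's body presses on something with over 40 N, if the wrist force passes 120 N, or if a joint passes its speed limit or range.

## Working session

There is one attempt and no reset: what is moved stays moved. The work goes in short steps, Python scripts to look and compute and a tool call to move; the robot and the scene stay as the last step left them, time stands still between calls to the robot, and variables do not carry over. Pictures are saved under pics/ and viewed, at most 10 in all, crops included, and the job is handed in when it is done.

Besides the shell and the picture viewer there is one more tool, called as name([rows], argument=value, ...), one row to a line, values as JSON. carry_out: Moves the arm, as the interface text tells. Its arguments: {"type":"object","properties":{"targets":{"type":"array","items":{"type":"object","properties":{"hand":{"type":"number"},"x":{"type":"number"},"y":{"type":"number"},"z":{"type":"number"},"ax":{"type":"number"},"ay":{"type":"number"},"az":{"type":"number"}}}},"newtons":{"type":"number"}},"required":["targets"]}

```bash
mkdir -p pics
cat > h.py <<'E'
import numpy as np, cv2
from scipy.spatial.transform import Rotation as R
from plant import read_state, read_camera, camera_params, robot
def cam(n):
    p=camera_params(n); im,d=read_camera(n)
    return p,np.array(im),np.array(d)
def rot(p):
    r=np.array(p["rotation"],float)
    return r if r.shape==(3,3) else R.from_rotvec(r).as_matrix() if r.size==3 else R.from_quat(r).as_matrix()
def cloud(p,d):
    v,u=np.mgrid[:d.shape[0],:d.shape[1]]
    c=np.stack([(u-p["cx"])/p["fx"]*d,-(v-p["cy"])/p["fy"]*d,-d],-1)
    return c@rot(p).T+np.array(p["position"])
def ray(p,u,v,z):
    c=rot(p)@np.array([(u-p["cx"])/p["fx"],-(v-p["cy"])/p["fy"],-1]);o=np.array(p["position"])
    return o+c*(z-o[2])/c[2]
E
python3 - <<'E'
from h import *
for n in("top","side"):
    p,i,d=cam(n); print(n,p); cv2.imwrite(f"pics/{n}0.png",i); np.savez(f"{n}0.npz",i=i,d=d,c=cloud(p,d))
print(read_state())
E
```

```text
top {'fx': 401.1712920424567, 'fy': 401.1712920424567, 'cx': 281.9101737269063, 'cy': 208.50485035808057, 'position': array([ 0.46489848, -0.21815305,  0.94343901]), 'rotation': array([ 0.15204553, -0.12431205, -1.5508158 ])}
side {'fx': 425.97689152310755, 'fy': 425.97689152310755, 'cx': 268.82091157555095, 'cy': 212.17246154448347, 'position': array([ 0.22009334, -0.64126724,  0.66922466]), 'rotation': array([ 0.72240133, -0.29140555, -0.67966965])}
{'t': 0.1, 'q': array([ 1.12460239e+00,  1.31100376e-01,  1.48917237e+00, -4.35145847e-06,
        1.52297930e+00, -8.54166927e-02]), 'dq': array([ 7.44275620e-05, -3.99591811e-04, -1.50865734e-03,  7.93692796e-04,
       -2.38107960e-04,  9.19812875e-04]), 'joint_torque': array([ 8.05233176e-04, -5.61338675e+01, -4.93096232e+01,  7.70278741e-02,
        2.91391695e-02, -9.82724873e-05]), 'tool_pos': array([0.21170295, 0.56119536, 0.40378218]), 'orientation': array([-5.63561151e-01, -3.09019167e+00,  2.51648627e-03]), 'force': array([-0.1356158 ,  0.08085895,  0.38419978]), 'wrist_torque': array([-0.05842916,  0.0203886 ,  0.01584644]), 'gripper_force': 0.0, 'opening': 0.09305339054676971}
```

View pics/top0.png

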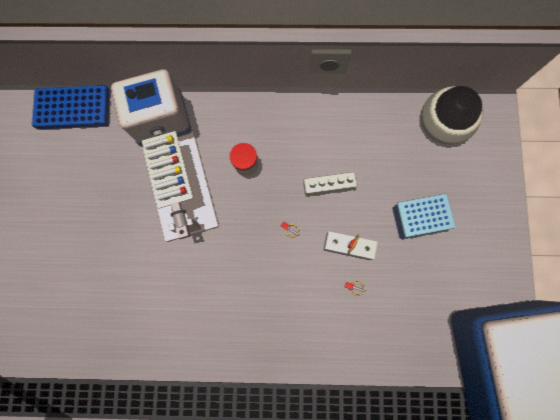

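View pics/side0.png

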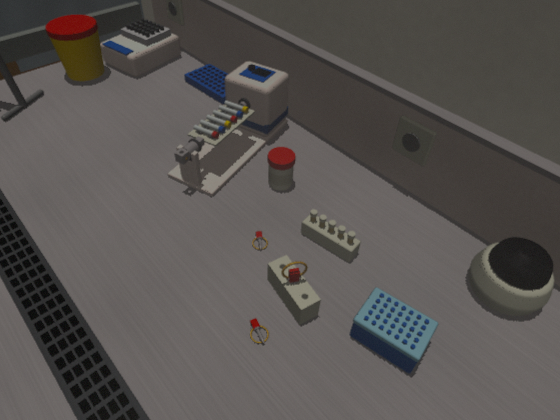

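Top view: the upright pin is in the rest's middle socket at (352,244). Two other pins lie on the bench at (290,230) and (356,288). The upright one fits the description, and I'll confirm it in a crop. The rotator's axle end is near (197,236), the jar at (243,156), the rack at (330,184) and the tip box at (426,215).

Run:
```python
from h import *
T=np.load("top0.npz");S=np.load("side0.npz")
a=cv2.resize(T["i"][205:305,275:390],None,fx=3.4,fy=3.4,interpolation=2)
b=cv2.resize(S["i"][225:325,240:355],None,fx=3.4,fy=3.4,interpolation=2)
c=cv2.resize(T["i"][195:250,150:220],None,fx=5.6,fy=5.6,interpolation=2)
d=cv2.resize(S["i"][125:200,160:255],None,fx=4.1,fy=4.1,interpolation=2)
W=np.zeros((600,800,3),np.uint8)
for k,x in enumerate((a,b,c,d)):
    x=x[:300,:400]; r,q=divmod(k,2); W[r*300:r*300+x.shape[0],q*400:q*400+x.shape[1]]=x
cv2.imwrite("pics/crop1.png",W)
for n,D in(("top",T),("side",S)):
    c,i=D["c"],D["i"].astype(int)
    # rest top
    box={"top":(225,265,320,385),"side":(250,325,262,325)}[n]
    sub=c[box[0]:box[1],box[2]:box[3]].reshape(-1,3); ii=i[box[0]:box[1],box[2]:box[3]].reshape(-1,3)
    m=(abs(sub[:,2]-.05)<.005)
    r=cv2.minAreaRect(sub[m][:,:2].astype(np.float32)*1000); print(n,"rest",r,np.median(sub[m],0))
    red=(ii[:,2]>120)&(ii[:,1]<60)&(ii[:,0]<60); print("red tab",sub[red].min(0),sub[red].max(0),np.median(sub[red],0))
    br=(ii[:,2]-ii[:,0]>50)&~red; s=sub[br&(sub[:,2]>.06)]; print("brass",s.min(0),s.max(0),len(s))
    # base plate z .012
    box={"top":(130,250,150,225),"side":(120,195,165,275)}[n]
    sub=c[box[0]:box[1],box[2]:box[3]].reshape(-1,3)
    m=(abs(sub[:,2]-.012)<.005);r=cv2.minAreaRect(sub[m][:,:2].astype(np.float32)*1000); print("plate",r,cv2.boxPoints(r))
    m=(abs(sub[:,2]-.107)<.004);q=sub[m];print("axle-height pts",len(q),q.min(0),q.max(0))
c=T["c"]
for v,u in((300,100),(290,240),(156,243),(184,330),(215,426)):print(u,v,c[v,u])
```

```text
top rest ((544.3572387695312, -354.12646484375), (109.81842041015625, 40.40898513793945), 78.80340576171875) [ 0.54388991 -0.35005308  0.05073158]
red tab [ 0.46489848 -0.35332671  0.08014248] [ 0.54981583 -0.21815305  0.94343901] [ 0.54109162 -0.3487764   0.08091599]
brass [ 0.52714678 -0.36369115  0.06605706] [ 0.56117382 -0.344371    0.10905219] 61
plate ((685.9918212890625, 48.93829345703125), (248.62420654296875, 130.47979736328125), 17.414688110351562) [[547.8524    73.98303 ]
 [586.9031   -50.516045]
 [824.1312    23.893555]
 [785.08057  148.39264 ]]
axle-height pts 798 [ 0.54975942 -0.00997372  0.10300156] [0.7872896  0.09261372 0.1109963 ]
side rest ((542.2427978515625, -355.5617370605469), (111.52967834472656, 41.63959503173828), 78.92375946044922) [ 0.53803626 -0.36804214  0.0492514 ]
red tab [ 0.53968822 -0.35682104  0.07619895] [ 0.54867256 -0.35057598  0.08075576] [ 0.54554103 -0.35162517  0.07970582]
brass [ 0.22009334 -0.64126724  0.06668676] [ 0.55485849 -0.34616625  0.66922466] 68
plate ((680.894775390625, 32.721405029296875), (255.56068420410156, 248.71212768554688), 48.12165069580078) [[ 503.00378    20.594826]
 [ 688.1859   -145.43326 ]
 [ 858.78577    44.847984]
 [ 673.60364   210.87607 ]]
axle-height pts 482 [ 0.54546041 -0.00570684  0.10300035] [0.7197408  0.07146302 0.11098146]
100 300 [0.41211824 0.21683287 0.00044218]
240 290 [ 4.40389822e-01 -1.06450083e-01  1.89693572e-04]
243 156 [ 0.73724199 -0.11213302  0.07925127]
330 184 [ 0.68501538 -0.3108776   0.0390858 ]
426 215 [ 0.6117679  -0.52027052  0.0619252 ]
```

View pics/crop1.png

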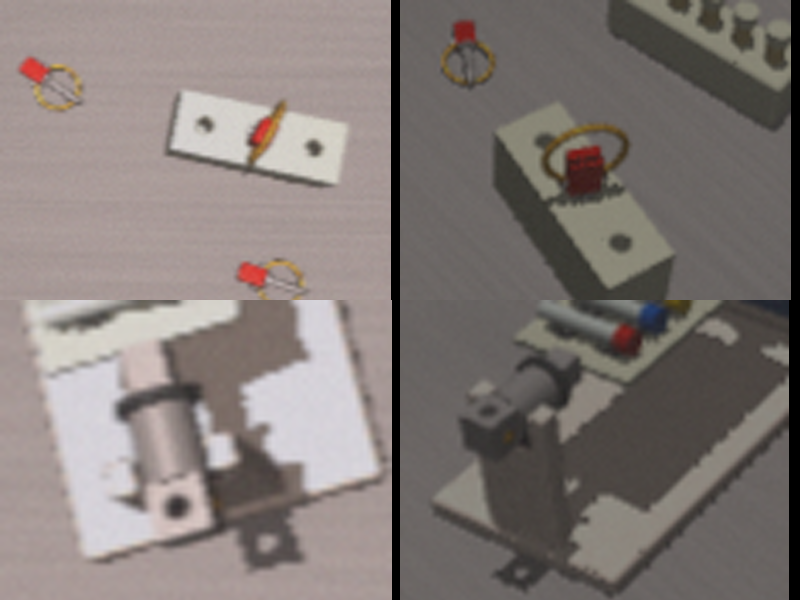

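Top crop: the upright pin is at crop (265,130) in the middle socket, its ring raised and the wire running from (283,103) to (250,165). The lying pins at (35,70) and (252,272) are the others, so the upright one is meant. The axle hole is at top pixel (181.6,231.6) and side pixel (182,151.8).

```bash
cat >> h.py <<'E'
def goal(pos,yaw,tilt=None,base=None):
    """shift/turn in the tool frame to a tool-down pose; yaw = bearing of tool y"""
    s=base or read_state(); p0=np.array(s["tool_pos"]);R0=R.from_rotvec(s["orientation"]).as_matrix()
    y=np.array([np.cos(yaw),np.sin(yaw),0]);z=np.array([0,0,-1.]);x=np.cross(y,z)
    R1=np.stack([x,y,z],1)
    return np.round(R0.T@(np.array(pos)-p0),4),np.round(R.from_matrix(R0.T@R1).as_rotvec(),4)
def pose():
    s=read_state();M=R.from_rotvec(s["orientation"]).as_matrix()
    return s["t"],np.round(s["tool_pos"],4),"yawY",round(float(np.arctan2(M[1,1],M[0,1])),4),"tilt",np.round(M[:2,2],4),"F",np.round(s["force"],2),"q",np.round(s["q"],3)
E
python3 - <<'E'
from h import *
pt,ps,pw=map(camera_params,("top","side","wrist"))
a=ray(pt,181.6,231.6,.106);b=ray(ps,182,151.8,.106);print("hole",a,b)
s=read_state();M=R.from_rotvec(s["orientation"]).as_matrix()
print("toolR",M.round(3));print("cam in tool",(M.T@(pw["position"]-s["tool_pos"])).round(4),(M.T@rot(pw)).round(3),pw["fx"])
for n in("top","side"):
    D=np.load(n+"0.npz");i=D["i"].astype(int);c=D["c"]
    m=(i[...,2]-i[...,0]>40)&(i[...,1]-i[...,0]>15)&(c[...,2]>.06)&(c[...,2]<.13)&(abs(c[...,0]-.545)<.05)&(abs(c[...,1]+.353)<.05)
    q=c[m];mu=q.mean(0);u,sv,v=np.linalg.svd(q-mu);print(n,len(q),mu,sv,v.round(3))
print(pose())
for yaw in (62,-118):print(goal([.543,-.355,.36],np.radians(yaw)))
E
```

```text
hole [0.56160457 0.0085818  0.106     ] [0.56082469 0.00645348 0.106     ]
toolR [[-0.936  0.353 -0.001]
 [ 0.353  0.936 -0.001]
 [ 0.    -0.002 -1.   ]]
cam in tool [ 0.0746 -0.0009  0.0198] [[ 0.001  0.963  0.269]
 [ 1.    -0.001 -0.001]
 [-0.001  0.269 -0.963]] 306.946532898137
top 52 [ 0.54384391 -0.35450994  0.09451949] [0.0895821  0.07778484 0.01256569] [[ 0.299 -0.212 -0.93 ]
 [ 0.826 -0.43   0.363]
 [ 0.477  0.878 -0.046]]
side 41 [ 0.54026026 -0.35485031  0.09587476] [0.08016256 0.06366899 0.0049656 ] [[-0.693  0.38   0.613]
 [ 0.532 -0.303  0.79 ]
 [ 0.486  0.874  0.008]]
(0.1, array([0.2117, 0.5612, 0.4038]), 'yawY', 1.21, 'tilt', array([-0.0007, -0.0015]), 'F', array([-0.14,  0.08,  0.38]), 'q', array([ 1.125,  0.131,  1.489, -0.   ,  1.523, -0.085]))
(array([-0.6334, -0.7402,  0.0449]), array([-0.0017, -0.    ,  0.1279]))
(array([-0.6334, -0.7402,  0.0449]), array([ 0.0000e+00, -2.5000e-03, -3.0137e+00]))
```

carry_out([
  {"hand": 100,"x": -0.633,"y": -0.74,"z": 0.064,"az": 0.14},
  {"hand": 100,"x": -0.633,"y": -0.74,"z": 0.064,"az": 0.14},
  {"hand": 100,"x": -0.633,"y": -0.74,"z": 0.064,"az": 0.14},
  {"hand": 100,"x": -0.633,"y": -0.74,"z": 0.064,"az": 0.14},
  {"hand": 100,"x": -0.633,"y": -0.74,"z": 0.064,"az": 0.14},
  {"hand": 100,"x": -0.633,"y": -0.74,"z": 0.064,"az": 0.14},
  {"hand": 100,"x": -0.633,"y": -0.74,"z": 0.064,"az": 0.14},
  {"hand": 100,"x": -0.633,"y": -0.74,"z": 0.064,"az": 0.14},
])

```text
schema error: expected keys hand, x, y, z, ax, ay, az
```

Run:
```python
from h import *
print(pose());print(goal([.543,-.355,.34],1.07))
```

```text
(0.1, array([0.2117, 0.5612, 0.4038]), 'yawY', 1.21, 'tilt', array([-0.0007, -0.0015]), 'F', array([-0.14,  0.08,  0.38]), 'q', array([ 1.125,  0.131,  1.489, -0.   ,  1.523, -0.085]))
(array([-0.6334, -0.7402,  0.0649]), array([-0.0017, -0.    ,  0.14  ]))
```

carry_out([
  {"hand": 100,"x": -0.633,"y": -0.74,"z": 0.064,"ax": 0,"ay": 0,"az": 0.14},
  {"hand": 100,"x": -0.633,"y": -0.74,"z": 0.064,"ax": 0,"ay": 0,"az": 0.14},
  {"hand": 100,"x": -0.633,"y": -0.74,"z": 0.064,"ax": 0,"ay": 0,"az": 0.14},
  {"hand": 100,"x": -0.633,"y": -0.74,"z": 0.064,"ax": 0,"ay": 0,"az": 0.14},
  {"hand": 100,"x": -0.633,"y": -0.74,"z": 0.064,"ax": 0,"ay": 0,"az": 0.14},
  {"hand": 100,"x": -0.633,"y": -0.74,"z": 0.064,"ax": 0,"ay": 0,"az": 0.14},
  {"hand": 100,"x": -0.633,"y": -0.74,"z": 0.064,"ax": 0,"ay": 0,"az": 0.14},
  {"hand": 100,"x": -0.633,"y": -0.74,"z": 0.064,"ax": 0,"ay": 0,"az": 0.14},
])

```text
t: 1.1
tool_pos: [0.3814, 0.0902, 0.3718]
orientation: [0.778, 3.043, 0.0]
force: [1.7, -0.3, -0.8]
opening: 0.0926
gripper_force: 0.0
```

Run:
```python
from h import *
print(pose());print(goal([.543,-.355,.34],1.07))
```

```text
(1.1, array([0.3814, 0.0902, 0.3718]), 'yawY', 1.0702, 'tilt', array([0.0006, 0.0001]), 'F', array([ 1.69, -0.25, -0.76]), 'q', array([ 0.101, -0.453,  2.07 ,  0.   ,  1.524, -0.969]))
(array([-0.3554, -0.3131,  0.0318]), array([0.0004, 0.0005, 0.0002]))
```

carry_out([
  {"hand": 100,"x": -0.355,"y": -0.313,"z": 0.032,"ax": 0,"ay": 0,"az": 0},
  {"hand": 100,"x": -0.355,"y": -0.313,"z": 0.032,"ax": 0,"ay": 0,"az": 0},
  {"hand": 100,"x": -0.355,"y": -0.313,"z": 0.032,"ax": 0,"ay": 0,"az": 0},
  {"hand": 100,"x": -0.355,"y": -0.313,"z": 0.032,"ax": 0,"ay": 0,"az": 0},
  {"hand": 100,"x": -0.355,"y": -0.313,"z": 0.032,"ax": 0,"ay": 0,"az": 0},
  {"hand": 100,"x": -0.355,"y": -0.313,"z": 0.032,"ax": 0,"ay": 0,"az": 0},
  {"hand": 100,"x": -0.355,"y": -0.313,"z": 0.032,"ax": 0,"ay": 0,"az": 0},
  {"hand": 100,"x": -0.355,"y": -0.313,"z": 0.032,"ax": 0,"ay": 0,"az": 0},
])

```text
t: 2.1
tool_pos: [0.5425, -0.3556, 0.3387]
orientation: [-0.781, -3.042, -0.0]
force: [0.0, 0.3, -0.5]
opening: 0.0925
gripper_force: 0.0
```

Run:
```python
from h import *
print(pose())
p,i,d=cam("wrist");c=cloud(p,d);np.savez("w1.npz",i=i,d=d,c=c)
cv2.imwrite("pics/w1.png",cv2.resize(i[110:320,140:420],None,fx=2.8,fy=2.8,interpolation=2)[:600,:800])
print(pose(),p["position"])
b=c[...,2]
i=i.astype(int);near=(abs(c[...,0]-.543)<.06)&(abs(c[...,1]+.355)<.07)
m=(abs(b-.05)<.004)&near;print("rest",cv2.minAreaRect(c[m][:,:2].astype(np.float32)*1000))
red=(i[...,2]>100)&(i[...,1]<70)&(i[...,0]<70)&near&(b>.05);q=c[red];print("red",len(q),q.min(0),q.max(0))
top=q[q[:,2]>.077];print("tabtop",cv2.minAreaRect(top[:,:2].astype(np.float32)*1000),top.mean(0))
br=(i[...,2]-i[...,0]>40)&(i[...,1]-i[...,0]>15)&near&(b>.06);q=c[br];mu=q.mean(0);print("brass",len(q),mu,q.max(0),np.linalg.svd(q-mu)[2].round(3))
```

```text
(2.1, array([ 0.5425, -0.3556,  0.3387]), 'yawY', 1.0683, 'tilt', array([-0.001 ,  0.0005]), 'F', array([ 0.05,  0.29, -0.51]), 'q', array([-0.659,  0.297,  1.418, -0.   ,  1.427, -1.727]))
(2.15, array([ 0.5426, -0.3583,  0.3379]), 'yawY', 1.067, 'tilt', array([-0.0012, -0.0009]), 'F', array([-4.15,  0.78, -0.37]), 'q', array([-6.620e-01,  3.020e-01,  1.415e+00, -1.000e-03,  1.426e+00,
       -1.729e+00])) [ 0.47679201 -0.32049188  0.31888377]
rest ((544.7827758789062, -355.4609069824219), (110.44761657714844, 40.591739654541016), 78.84293365478516)Traceback (most recent call last):
  File "<stdin>", line 9, in <module>
    return umr_minimum(a, axis, None, out, keepdims, initial, where)
ValueError: zero-size array to reduction operation minimum which has no identity
```

View pics/w1.png

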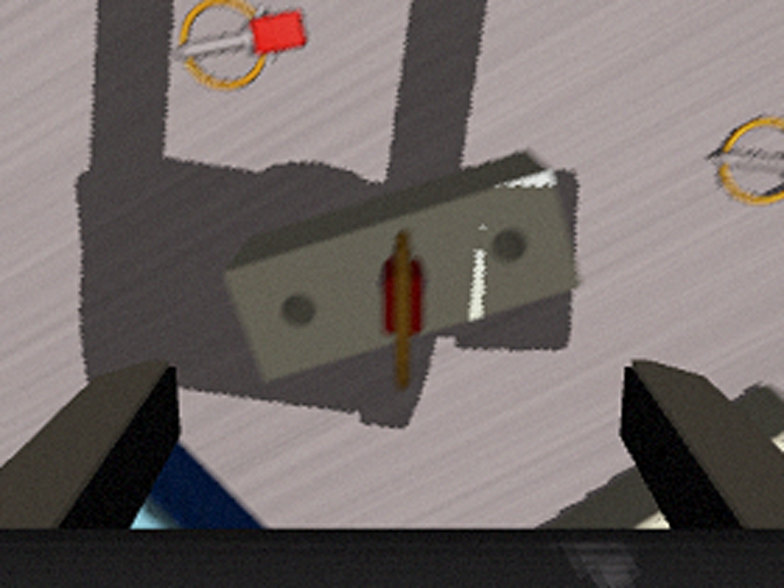

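Wrist view: the pin's tab is at (403,300) and the ring is edge-on at column 402, so the tool yaw already matches. The ring side isn't visible yet, so I'll enlarge and brighten the views.

Run:
```python
from h import *
def br(x,f): 
    x=cv2.resize(x,None,fx=f,fy=f,interpolation=cv2.INTER_CUBIC).astype(float)/255
    return (255*np.clip(1.3*x**.55,0,1)).astype(np.uint8)[:600,:400]
S=np.load("side0.npz");w=np.load("w1.npz")
A=br(S["i"][255:305,275:315],10); B=br(w["i"][185:255,260:306],8.6)
W=np.zeros((600,800,3),np.uint8);W[:A.shape[0],:A.shape[1]]=A;W[:B.shape[0],400:400+B.shape[1]]=B
cv2.imwrite("pics/z1.png",W)
c=w["c"];i=w["i"].astype(int);sub=np.s_[185:255,260:306]
q=c[sub].reshape(-1,3);ii=i[sub].reshape(-1,3)
g=np.array([np.cos(1.07),np.sin(1.07)]);h=np.array([-g[1],g[0]])
f=(q[:,:2]-[.5438,-.3555])
red=(ii[:,2]>1.8*ii[:,1])&(ii[:,2]>40)&(ii[:,1]<1.4*ii[:,0]+8)
bs=(ii[:,1]>1.8*ii[:,0])&(ii[:,2]>60)
for n,m in(("red",red&(q[:,2]>.06)),("brass",bs&(q[:,2]>.06))):
    print(n,m.sum());F=np.c_[f[m]@g,f[m]@h,q[m][:,2]]*1000
    for lo in range(60,116,5):
        k=(F[:,2]>=lo)&(F[:,2]<lo+5)
        if k.sum()>2:print(lo,k.sum(),np.percentile(F[k],[5,50,95],axis=0).round(1).tolist())
```

```text
red 131
60 6 [[-5.2, 6.8, 60.2], [-4.3, 7.8, 62.7], [1.7, 8.0, 64.6]]
65 5 [[-4.9, 7.2, 66.4], [-3.4, 8.2, 68.4], [4.1, 8.4, 69.0]]
70 6 [[-5.0, 7.2, 70.6], [-4.2, 7.8, 72.0], [3.9, 8.3, 74.1]]
75 65 [[-5.0, -7.7, 77.8], [-3.3, 1.9, 79.4], [4.8, 8.1, 79.9]]
80 35 [[-4.9, -6.8, 80.0], [3.2, -0.4, 80.4], [4.8, 5.4, 81.7]]
95 6 [[2.1, 10.2, 96.1], [2.1, 13.7, 97.9], [2.1, 15.4, 99.7]]
100 7 [[2.0, 1.2, 101.7], [2.0, 4.7, 103.0], [2.0, 6.1, 103.9]]
brass 292
60 5 [[-2.4, 8.2, 61.4], [-1.7, 9.1, 62.0], [-1.7, 10.6, 62.2]]
65 4 [[-2.5, 8.2, 65.3], [-2.1, 8.3, 67.6], [-1.7, 8.4, 69.0]]
75 31 [[-5.0, -7.3, 78.4], [-3.3, 0.1, 79.5], [4.0, 7.8, 79.9]]
80 34 [[-3.3, -7.7, 80.1], [-2.5, -0.4, 80.4], [4.0, 6.0, 81.3]]
85 5 [[-0.9, 19.7, 86.6], [-0.9, 21.0, 87.1], [-0.1, 21.2, 89.9]]
90 16 [[-0.9, -19.4, 90.8], [-0.1, 18.3, 93.3], [0.6, 20.4, 94.6]]
95 53 [[-1.7, -16.8, 95.7], [-0.2, 13.2, 98.8], [2.1, 16.7, 99.8]]
100 140 [[-1.7, -11.3, 100.4], [-0.2, 3.0, 102.8], [2.0, 11.2, 104.6]]
```

View pics/z1.png

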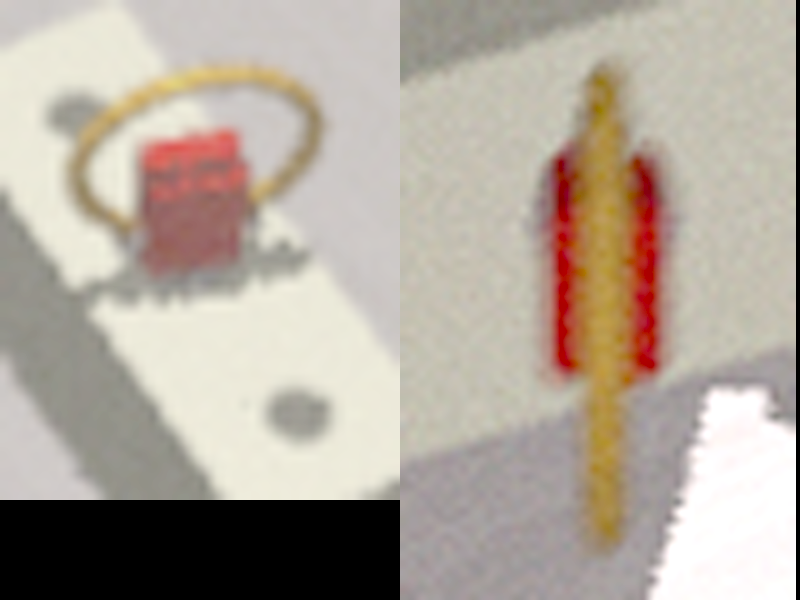

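Run:
```python
from h import *
g=np.array([np.cos(1.07),np.sin(1.07)])
print(pose());print(goal(np.r_[np.array([.5438,-.3555])+.10*g,.30],1.07-np.pi/2))
```

```text
(2.15, array([ 0.5426, -0.3583,  0.3379]), 'yawY', 1.067, 'tilt', array([-0.0012, -0.0009]), 'F', array([-4.15,  0.78, -0.37]), 'q', array([-6.620e-01,  3.020e-01,  1.415e+00, -1.000e-03,  1.426e+00,
       -1.729e+00]))
(array([0.0006, 0.1031, 0.0377]), array([-1.6000e-03,  6.0000e-04,  1.5678e+00]))
```

carry_out([
  {"hand": 100,"x": 0,"y": 0.103,"z": 0.0,"ax": 0,"ay": 0,"az": 1.568},
  {"hand": 100,"x": 0,"y": 0.103,"z": 0.037,"ax": 0,"ay": 0,"az": 1.568},
  {"hand": 100,"x": 0,"y": 0.103,"z": 0.037,"ax": 0,"ay": 0,"az": 1.568},
  {"hand": 100,"x": 0,"y": 0.103,"z": 0.037,"ax": 0,"ay": 0,"az": 1.568},
  {"hand": 100,"x": 0,"y": 0.103,"z": 0.037,"ax": 0,"ay": 0,"az": 1.568},
  {"hand": 100,"x": 0,"y": 0.103,"z": 0.037,"ax": 0,"ay": 0,"az": 1.568},
  {"hand": 100,"x": 0,"y": 0.103,"z": 0.037,"ax": 0,"ay": 0,"az": 1.568},
  {"hand": 100,"x": 0,"y": 0.103,"z": 0.037,"ax": 0,"ay": 0,"az": 1.568},
])

```text
t: 3.15
tool_pos: [0.5918, -0.2623, 0.3023]
orientation: [-2.643, -1.696, 0.001]
force: [-0.5, 0.5, 0.2]
opening: 0.093
gripper_force: 0.0
```

Run:
```python
from h import *
p,i,d=cam("wrist");c=cloud(p,d);np.savez("w2.npz",i=i,d=d,c=c);print(pose())
c0=rot(p).T@(np.array([.5438,-.3555,.08])-p["position"]);u=p["cx"]-c0[0]/c0[2]*p["fx"];v=p["cy"]+c0[1]/c0[2]*p["fy"];print(u,v)
u,v=int(u),int(v);x=i[max(v-45,0):v+35,max(u-50,0):u+50]
x=cv2.resize(x,None,fx=7,fy=7,interpolation=cv2.INTER_CUBIC).astype(float)/255
cv2.imwrite("pics/w2.png",(255*np.clip(1.3*x**.6,0,1)).astype(np.uint8)[:600,:800])
```

```text
(3.2, array([ 0.5918, -0.2623,  0.3023]), 'yawY', -0.4399, 'tilt', array([-0.0009,  0.0005]), 'F', array([ 0.27, -0.11,  0.67]), 'q', array([-0.496,  0.322,  1.457,  0.   ,  1.364, -0.056]))
276.4298393959498 355.19062035884735
```

View pics/w2.png

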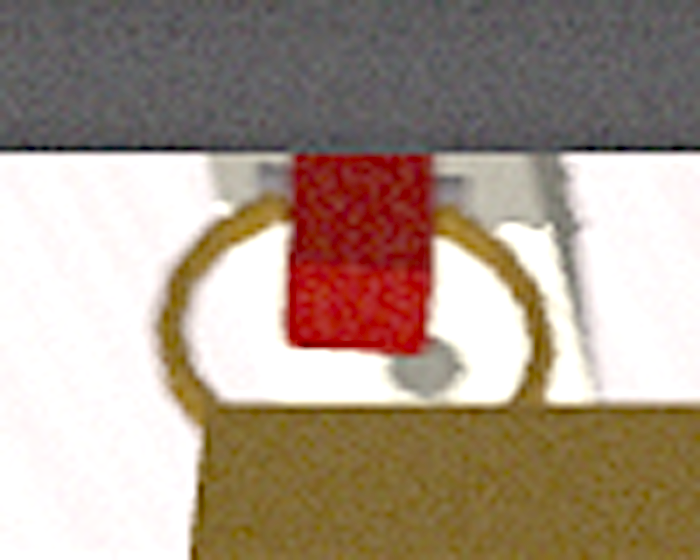

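The face on the 61° side is plain, with pivot studs at (275,180) and (450,185), so looks won't settle the ring side. I'll test by feel with a gentle finger push on the ring.

Run:
```python
from h import *
print(pose());print(goal([.5438,-.3555,.275],-2.07))
```

```text
(3.2, array([ 0.5918, -0.2623,  0.3023]), 'yawY', -0.4399, 'tilt', array([-0.0009,  0.0005]), 'F', array([ 0.27, -0.11,  0.67]), 'q', array([-0.496,  0.322,  1.457,  0.   ,  1.364, -0.056]))
(array([-0.1048, -0.0037,  0.0273]), array([-9.0000e-04,  8.0000e-04,  1.6301e+00]))
```

carry_out([
  {"hand": 50,"x": -0.02,"y": -0.004,"z": -0.01,"ax": 0,"ay": 0,"az": 1.63},
  {"hand": 50,"x": -0.04,"y": -0.004,"z": -0.01,"ax": 0,"ay": 0,"az": 1.63},
  {"hand": 50,"x": -0.06,"y": -0.004,"z": -0.01,"ax": 0,"ay": 0,"az": 1.63},
  {"hand": 50,"x": -0.08,"y": -0.004,"z": -0.01,"ax": 0,"ay": 0,"az": 1.63},
  {"hand": 50,"x": -0.105,"y": -0.004,"z": -0.01,"ax": 0,"ay": 0,"az": 1.63},
  {"hand": 50,"x": -0.105,"y": -0.004,"z": -0.01,"ax": 0,"ay": 0,"az": 1.63},
  {"hand": 50,"x": -0.105,"y": -0.004,"z": -0.01,"ax": 0,"ay": 0,"az": 1.63},
  {"hand": 50,"x": -0.105,"y": -0.004,"z": -0.01,"ax": 0,"ay": 0,"az": 1.63},
])

```text
t: 4.2
tool_pos: [0.5449, -0.3565, 0.3124]
orientation: [-3.091, 0.556, 0.001]
force: [-0.0, -0.1, 0.6]
opening: 0.0466
gripper_force: 0.0
```

Run:
```python
from h import *
print(pose());print(goal([.5438,-.3555,.275],-2.07))
```

```text
(4.2, array([ 0.5449, -0.3565,  0.3124]), 'yawY', -1.927, 'tilt', array([-0.0007,  0.0006]), 'F', array([-0.05, -0.08,  0.6 ]), 'q', array([-0.658,  0.323,  1.436,  0.   ,  1.383,  1.269]))
(array([-0.0013, -0.0006,  0.0374]), array([-0.0002,  0.0009,  0.143 ]))
```

carry_out([
  {"hand": 50,"x": -0.001,"y": -0.001,"z": 0.0,"ax": 0,"ay": 0,"az": 0.143},
  {"hand": 50,"x": -0.001,"y": -0.001,"z": 0.02,"ax": 0,"ay": 0,"az": 0.143},
  {"hand": 50,"x": -0.001,"y": -0.001,"z": 0.037,"ax": 0,"ay": 0,"az": 0.143},
  {"hand": 50,"x": 0.0,"y": -0.009,"z": 0.037,"ax": 0,"ay": 0,"az": 0.143},
  {"hand": 50,"x": 0.001,"y": -0.016,"z": 0.037,"ax": 0,"ay": 0,"az": 0.143},
  {"hand": 50,"x": 0.001,"y": -0.016,"z": 0.037,"ax": 0,"ay": 0,"az": 0.143},
  {"hand": 50,"x": 0.001,"y": -0.016,"z": 0.037,"ax": 0,"ay": 0,"az": 0.143},
])

```text
t: 5.08
tool_pos: [0.5519, -0.3419, 0.2767]
orientation: [3.045, -0.77, 0.002]
force: [-0.5, 0.7, -0.3]
opening: 0.0467
gripper_force: 0.0
```

carry_out([
  {"hand": 50,"x": 0,"y": -0.002,"z": 0,"ax": 0,"ay": 0,"az": 0},
  {"hand": 50,"x": 0,"y": -0.004,"z": 0,"ax": 0,"ay": 0,"az": 0},
  {"hand": 50,"x": 0,"y": -0.006,"z": 0,"ax": 0,"ay": 0,"az": 0},
  {"hand": 50,"x": 0,"y": -0.008,"z": 0,"ax": 0,"ay": 0,"az": 0},
])

```text
t: 5.58
tool_pos: [0.5554, -0.3348, 0.276]
orientation: [3.045, -0.771, -0.0]
force: [0.5, -0.8, 0.1]
opening: 0.0466
gripper_force: 0.1
```

Run:
```python
from h import *
p=pose();print(p);print("rel g",(p[1][:2]-[.5438,-.3555])@[np.cos(1.07),np.sin(1.07)],"Fg",p[7][:2]@[np.cos(1.07),np.sin(1.07)])
```

```text
(5.575, array([ 0.5554, -0.3348,  0.276 ]), 'yawY', -2.067, 'tilt', array([-0., -0.]), 'F', array([ 0.45, -0.79,  0.06]), 'q', array([-0.621,  0.348,  1.475, -0.   ,  1.319,  1.446]))
rel g 0.023727491495216926 Fg -0.4769324953141582
```

carry_out([
  {"hand": 50,"x": 0,"y": -0.001,"z": 0,"ax": 0,"ay": 0,"az": 0},
  {"hand": 50,"x": 0,"y": -0.002,"z": 0,"ax": 0,"ay": 0,"az": 0},
  {"hand": 50,"x": 0,"y": -0.003,"z": 0,"ax": 0,"ay": 0,"az": 0},
])

```text
t: 5.95
tool_pos: [0.5568, -0.3323, 0.276]
orientation: [3.045, -0.772, 0.0]
force: [-0.3, -0.7, 0.7]
opening: 0.0461
gripper_force: 0.3
```

Run:
```python
from h import *
p=pose();print(p);print("rel g",(p[1][:2]-[.5438,-.3555])@[np.cos(1.07),np.sin(1.07)],"Fg",p[7][:2]@[np.cos(1.07),np.sin(1.07)])
```

```text
(5.95, array([ 0.5568, -0.3323,  0.276 ]), 'yawY', -2.0671, 'tilt', array([ 0.    , -0.0002]), 'F', array([-0.27, -0.75,  0.75]), 'q', array([-0.617,  0.348,  1.475, -0.   ,  1.319,  1.45 ]))
rel g 0.02659266667654356 Fg -0.7875339200437155
```

carry_out([
  {"hand": 50,"x": 0,"y": -0.001,"z": 0,"ax": 0,"ay": 0,"az": 0},
  {"hand": 50,"x": 0,"y": -0.002,"z": 0,"ax": 0,"ay": 0,"az": 0},
  {"hand": 50,"x": 0,"y": -0.003,"z": 0,"ax": 0,"ay": 0,"az": 0},
])

```text
t: 6.32
tool_pos: [0.5582, -0.3296, 0.276]
orientation: [3.045, -0.771, -0.0]
force: [0.3, -1.6, -0.8]
opening: 0.0464
gripper_force: 0.8
```

Run:
```python
from h import *
p=pose();print(p);print("rel g",(p[1][:2]-[.5438,-.3555])@[np.cos(1.07),np.sin(1.07)],"Fg",p[7][:2]@[np.cos(1.07),np.sin(1.07)])
g=np.array([np.cos(1.07),np.sin(1.07)]);h=np.array([-g[1],g[0]])
for n in("top","side"):
    P,i,d=cam(n);c=cloud(P,d);i=i.astype(int)
    m=(i[...,1]>1.5*i[...,0])&(i[...,2]>60)&(c[...,2]>.058)&(c[...,2]<.12)&(abs(c[...,0]-.545)<.05)&(abs(c[...,1]+.353)<.05)
    f=c[m];F=np.c_[(f[:,:2]-[.5438,-.3555])@g,(f[:,:2]-[.5438,-.3555])@h,f[:,2]]*1000
    print(n,len(F));A=np.c_[F[:,2]-60,np.ones(len(F))];print("lean slope",np.linalg.lstsq(A,F[:,0],rcond=None)[0])
    F=F[F[:,2].argsort()];print(F[::max(1,len(F)//10)].round(1).tolist())
```

```text
(6.325, array([ 0.5582, -0.3296,  0.276 ]), 'yawY', -2.067, 'tilt', array([-0.0001, -0.0003]), 'F', array([ 0.29, -1.6 , -0.84]), 'q', array([-0.612,  0.348,  1.475, -0.   ,  1.318,  1.455]))
rel g 0.029633281958725166 Fg -1.2642847804212158
top 1
lean slope [0.18523237 0.00549357]
[[6.3, 19.9, 93.7]]
side 39
lean slope [0.08803065 1.17517389]
[[3.3, 11.3, 64.2], [1.1, -11.1, 66.7], [1.4, 15.5, 68.2], [2.5, -16.7, 69.0], [3.5, -15.1, 71.1], [1.4, -16.1, 73.6], [1.1, -17.5, 76.5], [2.9, 20.9, 79.2], [2.1, -17.5, 80.8], [2.6, -19.2, 82.6], [2.8, -19.1, 85.2], [4.6, 20.9, 88.4], [2.9, 19.8, 93.0]]
```

carry_out([
  {"hand": 50,"x": 0,"y": -0.0015,"z": 0,"ax": 0,"ay": 0,"az": 0},
  {"hand": 50,"x": 0,"y": -0.003,"z": 0,"ax": 0,"ay": 0,"az": 0},
  {"hand": 50,"x": 0,"y": -0.004,"z": 0,"ax": 0,"ay": 0,"az": 0},
])

```text
t: 6.8
tool_pos: [0.5601, -0.3259, 0.2757]
orientation: [-3.045, 0.771, 0.001]
force: [0.1, -1.7, -0.7]
opening: 0.0462
gripper_force: 1.0
```

```bash
cat > t.py <<'E'
from h import *
p=pose();print(p);print("rel g",(p[1][:2]-[.5438,-.3555])@[np.cos(1.07),np.sin(1.07)],"Fg",p[7][:2]@[np.cos(1.07),np.sin(1.07)],read_state()["gripper_force"])
g=np.array([np.cos(1.07),np.sin(1.07)]);h=np.array([-g[1],g[0]])
for n in("side",):
    P,i,d=cam(n);c=cloud(P,d);i=i.astype(int)
    near=(c[...,2]>.056)&(c[...,2]<.12)&(abs(c[...,0]-.545)<.05)&(abs(c[...,1]+.353)<.05)
    for k,m in (("brass",(i[...,1]>1.5*i[...,0])&(i[...,2]>60)&near),("red",(i[...,2]>1.8*i[...,1])&(i[...,2]>40)&(i[...,1]<1.4*i[...,0]+8)&near)):
        f=c[m];F=np.c_[(f[:,:2]-[.5438,-.3555])@g,(f[:,:2]-[.5438,-.3555])@h,f[:,2]]*1000
        F=F[F[:,2].argsort()];print(k,len(F),F[::max(1,len(F)//12)].round(1).tolist())
        A=np.c_[F[:,2]-60,np.ones(len(F))];print("slope",np.linalg.lstsq(A,F[:,0],rcond=None)[0])
E
python3 t.py
```

```text
(6.8, array([ 0.5601, -0.3259,  0.2757]), 'yawY', -2.0669, 'tilt', array([-0.0004,  0.0002]), 'F', array([ 0.1 , -1.7 , -0.71]), 'q', array([-0.606,  0.348,  1.476, -0.   ,  1.318,  1.461]))
rel g 0.03379115985969569 Fg -1.4432284343641055 0.9732929058372974
brass 40 [[3.1, -10.1, 64.3], [4.3, -10.3, 65.5], [1.4, 12.0, 67.1], [3.9, 16.7, 67.9], [2.5, 15.3, 69.5], [3.7, 18.7, 71.8], [4.6, 20.3, 73.9], [4.1, -18.5, 75.0], [3.5, -18.0, 78.8], [4.0, 22.5, 81.0], [7.0, 21.9, 85.4], [4.2, 22.6, 86.5], [6.2, 20.6, 91.8], [7.9, 18.6, 94.6]]
slope [0.14716495 1.99799369]
red 125 [[-3.2, -3.5, 57.1], [-3.1, 9.2, 60.7], [-2.4, 9.2, 62.7], [-2.9, 5.9, 65.3], [-2.8, 9.6, 69.3], [-2.6, 9.7, 71.9], [-0.4, 9.3, 74.6], [-1.3, 2.6, 76.9], [-1.3, -2.6, 78.2], [5.8, -6.2, 79.2], [4.0, 8.4, 79.9], [2.9, 5.2, 80.6], [0.1, -6.3, 80.9]]
slope [ 0.26976982 -4.22177348]
```

carry_out([
  {"hand": 50,"x": 0,"y": -0.0015,"z": 0,"ax": 0,"ay": 0,"az": 0},
  {"hand": 50,"x": 0,"y": -0.003,"z": 0,"ax": 0,"ay": 0,"az": 0},
  {"hand": 50,"x": 0,"y": -0.0045,"z": 0,"ax": 0,"ay": 0,"az": 0},
  {"hand": 50,"x": 0,"y": -0.006,"z": 0,"ax": 0,"ay": 0,"az": 0},
])

```text
t: 7.35
tool_pos: [0.563, -0.3207, 0.2759]
orientation: [-3.045, 0.771, 0.0]
force: [-0.6, -3.3, -2.5]
opening: 0.0468
gripper_force: 1.2
```

```bash
python3 t.py
```

```text
(7.35, array([ 0.563 , -0.3207,  0.2759]), 'yawY', -2.067, 'tilt', array([-0.0002,  0.    ]), 'F', array([-0.58, -3.34, -2.51]), 'q', array([-0.597,  0.347,  1.476, -0.   ,  1.318,  1.47 ]))
rel g 0.03974496274610677 Fg -3.208321737113986 1.229312305804342
brass 43 [[3.1, 11.4, 64.5], [4.4, 12.9, 66.2], [3.5, -13.5, 68.5], [5.3, 16.3, 68.8], [5.0, 18.2, 69.8], [4.5, -17.1, 72.1], [5.0, 20.1, 73.3], [7.3, -17.7, 73.9], [7.8, 21.4, 78.6], [8.5, 21.3, 80.4], [9.5, 22.9, 82.4], [9.7, 23.0, 84.9], [12.9, 20.6, 88.5], [10.1, 21.3, 89.6], [11.0, 19.5, 93.5]]
slope [0.36221326 0.96616758]
red 131 [[-3.9, 5.7, 57.8], [-3.9, 4.1, 60.3], [-4.1, 4.3, 63.6], [-2.2, 0.4, 65.7], [-2.5, 5.9, 67.8], [-3.4, 6.4, 72.0], [-1.2, 0.6, 73.3], [-0.9, 9.5, 75.4], [8.9, -5.4, 78.1], [5.6, 2.7, 79.1], [-0.6, 6.1, 79.7], [6.0, 7.9, 80.0], [-0.6, 9.7, 80.8], [0.8, 9.3, 81.6]]
slope [ 0.31881448 -4.5008329 ]
```

carry_out([
  {"hand": 50,"x": 0,"y": -0.0015,"z": 0,"ax": 0,"ay": 0,"az": 0},
  {"hand": 50,"x": 0,"y": -0.003,"z": 0,"ax": 0,"ay": 0,"az": 0},
  {"hand": 50,"x": 0,"y": -0.0045,"z": 0,"ax": 0,"ay": 0,"az": 0},
  {"hand": 50,"x": 0,"y": -0.006,"z": 0,"ax": 0,"ay": 0,"az": 0},
  {"hand": 50,"x": 0,"y": -0.007,"z": 0,"ax": 0,"ay": 0,"az": 0},
])

```text
t: 8.02
tool_pos: [0.5663, -0.3146, 0.2759]
orientation: [3.045, -0.771, -0.0]
force: [-1.5, -3.6, -2.1]
opening: 0.0468
gripper_force: 1.9
```

```bash
python3 t.py
```

```text
(8.025, array([ 0.5663, -0.3146,  0.2759]), 'yawY', -2.067, 'tilt', array([-0.0002, -0.0001]), 'F', array([-1.49, -3.64, -2.07]), 'q', array([-0.586,  0.347,  1.477, -0.   ,  1.318,  1.481]))
rel g 0.04668029577797653 Fg -3.908394936812357 1.8572564609348774
brass 55 [[3.4, 11.3, 64.2], [2.0, -9.7, 65.8], [6.0, 14.3, 67.4], [5.2, -15.7, 68.6], [7.2, 17.7, 69.6], [8.3, -18.1, 72.4], [9.9, 22.6, 76.0], [8.5, 21.2, 77.5], [12.1, -18.7, 78.8], [12.9, 22.0, 80.4], [17.2, -19.8, 83.3], [15.5, 21.6, 85.4], [19.3, 19.0, 88.2], [18.3, -15.9, 91.2]]
slope [0.5560271  1.02266973]
red 131 [[-3.0, -3.5, 56.8], [-2.7, 0.2, 60.4], [-4.4, -6.3, 63.9], [-3.7, -6.3, 65.9], [-3.0, 6.1, 68.6], [-0.9, -4.9, 71.2], [-1.0, 9.3, 72.6], [-1.8, -0.8, 76.5], [-2.1, 2.9, 78.0], [5.9, -6.3, 79.0], [-1.1, 2.7, 79.5], [4.9, 2.9, 80.0], [3.9, 1.5, 81.0], [0.2, -2.7, 81.9]]
slope [ 0.31339427 -4.17437787]
```

The ring swings easily towards bearing +61° while the tab stays put, so pin x is at about 61° and tool yaw −2.07 is the right grasp. Next I'll centre, lower and close, which also stands the ring up again.

carry_out([
  {"hand": 100,"x": 0,"y": 0.02,"z": 0,"ax": 0,"ay": 0,"az": 0},
  {"hand": 100,"x": 0,"y": 0.03,"z": 0,"ax": 0,"ay": 0,"az": 0},
  {"hand": 100,"x": 0,"y": 0.04,"z": 0,"ax": 0,"ay": 0,"az": 0},
  {"hand": 100,"x": 0,"y": 0.047,"z": 0,"ax": 0,"ay": 0,"az": 0},
  {"hand": 100,"x": 0,"y": 0.047,"z": 0.01,"ax": 0,"ay": 0,"az": 0},
  {"hand": 100,"x": 0,"y": 0.047,"z": 0.02,"ax": 0,"ay": 0,"az": 0},
  {"hand": 100,"x": 0,"y": 0.047,"z": 0.033,"ax": 0,"ay": 0,"az": 0},
  {"hand": 100,"x": 0,"y": 0.047,"z": 0.033,"ax": 0,"ay": 0,"az": 0},
])

```text
t: 9.07
tool_pos: [0.5434, -0.3551, 0.2405]
orientation: [-3.044, 0.77, 0.005]
force: [0.3, 0.4, 0.3]
opening: 0.0927
gripper_force: 0.0
```

carry_out([
  {"hand": 20,"x": 0,"y": 0,"z": 0,"ax": 0,"ay": 0,"az": 0},
  {"hand": 5,"x": 0,"y": 0,"z": 0,"ax": 0,"ay": 0,"az": 0},
  {"hand": 0,"x": 0,"y": 0,"z": 0,"ax": 0,"ay": 0,"az": 0},
  {"hand": 0,"x": 0,"y": 0,"z": 0,"ax": 0,"ay": 0,"az": 0},
  {"hand": 0,"x": 0,"y": 0,"z": 0,"ax": 0,"ay": 0,"az": 0},
  {"hand": 0,"x": 0,"y": 0,"z": 0,"ax": 0,"ay": 0,"az": 0},
  {"hand": 0,"x": 0,"y": 0,"z": 0,"ax": 0,"ay": 0,"az": 0},
  {"hand": 0,"x": 0,"y": 0,"z": 0,"ax": 0,"ay": 0,"az": 0},
], newtons=15)

```text
t: 10.07
tool_pos: [0.5442, -0.3558, 0.2432]
orientation: [-3.045, 0.771, -0.001]
force: [-0.5, -0.7, 2.7]
opening: 0.0176
gripper_force: 2.8
```

```bash
python3 t.py
```

```text
(10.075, array([ 0.5442, -0.3558,  0.2432]), 'yawY', -2.0668, 'tilt', array([0.0005, 0.    ]), 'F', array([-0.51, -0.65,  2.69]), 'q', array([-0.658,  0.386,  1.491,  0.   ,  1.264,  1.409]))
rel g -7.111045967097843e-05 Fg -0.8150436845830955 2.777937612554524
brass 15 [[-3.2, 13.0, 65.0], [-1.7, 12.7, 65.7], [-2.0, 14.6, 66.7], [-2.5, 16.5, 68.0], [0.1, 17.7, 70.6], [-2.3, 16.6, 70.7], [-2.8, 18.5, 71.9], [-1.9, 20.2, 74.1], [-0.5, 21.6, 75.4], [1.0, 19.5, 75.7], [-1.6, 20.2, 76.6], [-1.1, 21.9, 79.3], [-0.2, 21.8, 80.9], [0.4, 21.7, 82.8], [0.5, 21.8, 85.6]]
slope [ 0.146589   -3.22889981]
red 0 []
slope [0. 0.]
```

carry_out([
  {"hand": 0,"x": 0,"y": 0,"z": 0,"ax": 0,"ay": 0,"az": 0},
  {"hand": 0,"x": 0,"y": 0,"z": 0,"ax": 0,"ay": 0,"az": 0},
  {"hand": 0,"x": 0,"y": 0,"z": 0,"ax": 0,"ay": 0,"az": 0},
  {"hand": 0,"x": 0,"y": 0,"z": 0,"ax": 0,"ay": 0,"az": 0},
], newtons=40)

```text
t: 10.62
tool_pos: [0.5441, -0.3561, 0.2433]
orientation: [3.045, -0.771, 0.001]
force: [0.5, 0.5, 4.9]
opening: 0.0116
gripper_force: 39.9
```

```bash
python3 t.py
python3 - <<'E'
from h import *
print(goal([.5438,-.3555,.36],-2.07))
E
```

```text
(10.625, array([ 0.5441, -0.3561,  0.2433]), 'yawY', -2.067, 'tilt', array([ 0.0005, -0.0005]), 'F', array([0.5 , 0.51, 4.94]), 'q', array([-0.658,  0.386,  1.491, -0.   ,  1.264,  1.409]))
rel g -0.0003822830338562508 Fg 0.6874343716943547 39.93850595081312
brass 21 [[-3.4, 13.1, 65.3], [0.5, 13.9, 66.0], [-1.9, 12.7, 66.0], [-2.7, 14.8, 67.7], [-1.3, 16.3, 69.1], [-3.3, 16.8, 69.2], [-3.3, 18.7, 72.7], [-2.1, 18.4, 73.8], [-1.0, 20.0, 75.7], [-3.6, 20.7, 76.5], [-1.7, 22.0, 77.2], [-2.4, 20.6, 80.7], [-2.6, 22.4, 81.5], [-2.2, 22.4, 83.7], [-1.7, 22.3, 85.9], [-0.5, 22.1, 87.0], [-2.8, 20.9, 87.0], [-1.2, 20.6, 87.5], [-0.3, 20.4, 89.1], [-0.0, 20.4, 91.6], [-1.2, 19.1, 92.8]]
slope [ 0.04485205 -2.67098483]
red 0 []
slope [0. 0.]
(array([-0.0005, -0.0004, -0.1167]), array([ 0.0002, -0.0006,  0.003 ]))
```

carry_out([
  {"hand": 0,"x": 0,"y": 0,"z": -0.03,"ax": 0,"ay": 0,"az": 0},
  {"hand": 0,"x": 0,"y": 0,"z": -0.07,"ax": 0,"ay": 0,"az": 0},
  {"hand": 0,"x": 0,"y": 0,"z": -0.117,"ax": 0,"ay": 0,"az": 0},
  {"hand": 0,"x": -0.025,"y": -0.053,"z": -0.117,"ax": 0,"ay": 0,"az": -0.18},
  {"hand": 0,"x": -0.05,"y": -0.106,"z": -0.117,"ax": 0,"ay": 0,"az": -0.36},
  {"hand": 0,"x": -0.075,"y": -0.16,"z": -0.117,"ax": 0,"ay": 0,"az": -0.54},
  {"hand": 0,"x": -0.1,"y": -0.21,"z": -0.117,"ax": 0,"ay": 0,"az": -0.72},
  {"hand": 0,"x": -0.12,"y": -0.25,"z": -0.117,"ax": 0,"ay": 0,"az": -0.9},
])

```text
t: 11.68
tool_pos: [0.5569, -0.0768, 0.359]
orientation: [-3.075, -0.64, 0.002]
force: [0.1, -0.3, 0.5]
opening: 0.0119
gripper_force: 40.0
```

Run:
```python
from h import *
print(pose());print(goal([.561,.0075,.36],.304))
```

```text
(11.675, array([ 0.5569, -0.0768,  0.359 ]), 'yawY', -1.1603, 'tilt', array([-0.0016,  0.0004]), 'F', array([ 0.14, -0.25,  0.5 ]), 'q', array([-0.228,  0.055,  1.652,  0.   ,  1.436,  0.932]))
(array([ 0.0374, -0.0757, -0.001 ]), array([-1.8000e-03,  3.0000e-04, -1.4643e+00]))
```

Run:
```python
from h import *
print(goal([.5419,.0015,.36],.304))
```

```text
(array([ 0.0175, -0.0778, -0.001 ]), array([-1.8000e-03,  3.0000e-04, -1.4643e+00]))
```

carry_out([
  {"hand": 0,"x": 0.002,"y": -0.01,"z": 0,"ax": 0,"ay": 0,"az": -0.18},
  {"hand": 0,"x": 0.004,"y": -0.02,"z": 0,"ax": 0,"ay": 0,"az": -0.37},
  {"hand": 0,"x": 0.007,"y": -0.03,"z": 0,"ax": 0,"ay": 0,"az": -0.55},
  {"hand": 0,"x": 0.009,"y": -0.04,"z": 0,"ax": 0,"ay": 0,"az": -0.74},
  {"hand": 0,"x": 0.011,"y": -0.05,"z": 0,"ax": 0,"ay": 0,"az": -0.92},
  {"hand": 0,"x": 0.013,"y": -0.06,"z": 0,"ax": 0,"ay": 0,"az": -1.11},
  {"hand": 0,"x": 0.015,"y": -0.07,"z": 0,"ax": 0,"ay": 0,"az": -1.29},
  {"hand": 0,"x": 0.0175,"y": -0.078,"z": 0,"ax": 0,"ay": 0,"az": -1.464},
])

```text
t: 12.68
tool_pos: [0.5424, -0.0, 0.3589]
orientation: [-1.86, -2.53, 0.002]
force: [0.4, -1.2, -0.7]
opening: 0.0115
gripper_force: 40.0
```

Run:
```python
from h import *
print(pose());p,i,d=cam("wrist");c=cloud(p,d);np.savez("w3.npz",i=i,d=d,c=c);print(p["position"])
import pickle;pickle.dump(p,open("w3.p","wb"))
x=cv2.resize(i[100:310,140:420],None,fx=2.8,fy=2.8,interpolation=cv2.INTER_CUBIC).astype(float)/255
cv2.imwrite("pics/w3.png",(255*np.clip(1.2*x**.7,0,1)).astype(np.uint8)[:600,:800])
print(pose())
```

```text
(12.675, array([ 0.5424, -0.    ,  0.3589]), 'yawY', 0.303, 'tilt', array([-0.002,  0.   ]), 'F', array([ 0.38, -1.23, -0.72]), 'q', array([-0.095,  0.002,  1.707, -0.   ,  1.435, -0.397]))
[0.51981049 0.0703106  0.33905326]
(12.725, array([0.5424, 0.0007, 0.3589]), 'yawY', 0.3118, 'tilt', array([-0.0021,  0.0006]), 'F', array([-0.21,  1.51, -0.98]), 'q', array([-0.093,  0.002,  1.707,  0.   ,  1.435, -0.405]))
```

View pics/w3.png

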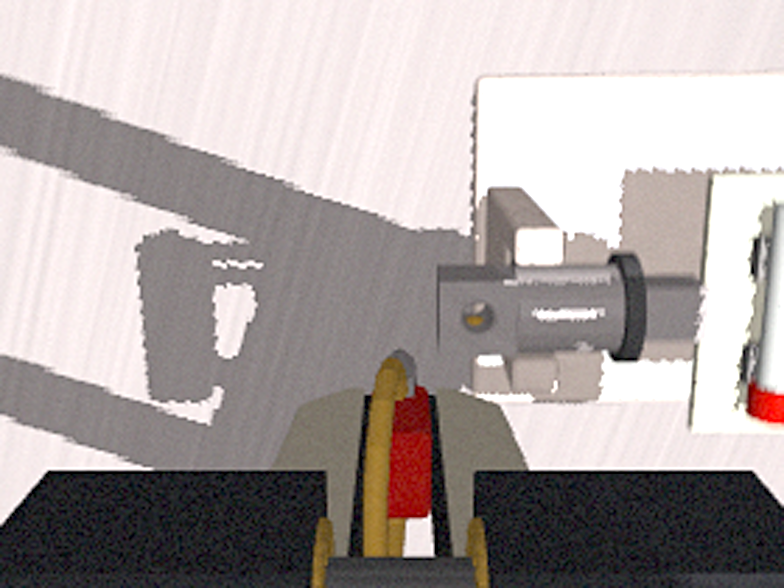

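Wrist view: hole mouth at crop (477,314), i.e. full (310.4,212.1). The bar's end is at column 440, and the ring leans to the outboard (left) side of the red tab at (410,450).

Run:
```python
from h import *
import pickle
p=pickle.load(open("w3.p","rb"));w=np.load("w3.npz");i=w["i"];c=w["c"]
g=cv2.cvtColor(i,cv2.COLOR_BGR2GRAY)
print(g[203:223,300:322])
h=ray(p,310.4,212.1,.106);print("hole",h)
sub=c[190:235,290:330].reshape(-1,3);m=abs(sub[:,2]-.106)<.003;print("top face",m.sum(),np.median(sub[m],0),cv2.minAreaRect(sub[m][:,:2].astype(np.float32)*1000))
# red tab and brass in the tool frame
s=read_state();M=R.from_rotvec(s["orientation"]).as_matrix()
I=i.astype(int);q=(c-np.array(s["tool_pos"]))@M
red=(I[...,2]>1.8*I[...,1])&(I[...,2]>40)&(I[...,1]<1.4*I[...,0]+8)&(abs(q[...,0])<.03)&(abs(q[...,1])<.03)
Q=q[red]*1000;print("red tool frame",len(Q));
for lo in range(160,195,5):
    k=(Q[:,2]>=lo)&(Q[:,2]<lo+5)
    if k.sum()>2:print(lo,k.sum(),np.percentile(Q[k],[5,50,95],axis=0).round(1).tolist())
# shank: points below fingertips
k=(q[...,2]>.19)&(q[...,2]<.235)&(abs(q[...,0])<.02)&(abs(q[...,1])<.02);Q=q[k]*1000
for lo in range(190,236,6):
    kk=(Q[:,2]>=lo)&(Q[:,2]<lo+6)
    if kk.sum()>2:print("shank",lo,kk.sum(),np.percentile(Q[kk],[5,50,95],axis=0).round(1).tolist())
```

```text
[[ 78  77  75  77  71  78  78  78  76  79  80  79  77  79  80  78  76  82
   77  81  81  78]
 [ 77  79  79  80  78  78  76  79  82  83  80  81  82  82  81  80  72  82
   78  76  75  82]
 [ 75  75  77  75  77  76  77  77  77  76  83  77  81  76  78  79  81  77
   80  83  78  78]
 [ 80  79  74  75  82  76  76  79  72  77  74  79  81  84  82  80  79  78
   80  82  80  81]
 [ 79  77  72  74  79  74  73  80  74  69  70  68  69  74  82  82  78  78
   78  80  79  81]
 [ 79  80  74  80  70  73  70  70  60  66  86  88  93  65  65  76  82  82
   77  77  78  83]
 [ 85  74  80  76  82  73  64  71  67  84 111 122 108  45  50  60  75  82
   76  77  78  77]
 [ 74  81  77  77  77  65  76  77  70  84 113 113  72  42  43  53  68  76
   77  78  77  81]
 [ 80  81  77  80  71  61  64  71  60  77  84  65  46  45  42  39  59  78
   79  72  82  78]
 [ 77  83  77  84  72  50  50  48  49  56  46  44  48  46  39  46  56  70
   75  78  79  80]
 [ 78  79  80  81  70  46  45  52  55  58  56  50  54  48  43  36  53  70
   79  77  75  76]
 [ 79  77  81  86  67  50  46  63  61  69  66  63  52  44  40  39  57  66
   
[... 879 characters left out ...]
361328), (25.948339462280273, 22.414209365844727), 18.08051109313965)
red tool frame 604
160 438 [[-8.3, -2.3, 162.2], [-0.4, 1.3, 163.3], [7.1, 4.8, 164.5]]
165 54 [[6.5, -1.8, 165.2], [7.6, 1.6, 167.6], [8.0, 5.0, 169.7]]
170 43 [[7.1, -1.2, 170.4], [7.7, 2.0, 172.2], [8.2, 4.7, 174.5]]
175 41 [[7.3, -1.3, 175.2], [7.7, 1.5, 177.4], [8.0, 4.3, 179.2]]
180 20 [[6.9, 2.0, 180.2], [7.5, 3.3, 181.9], [7.9, 4.9, 184.2]]
185 6 [[7.0, 2.9, 185.1], [7.5, 4.2, 186.4], [7.6, 4.9, 187.3]]
shank 208 8 [[-0.2, 0.8, 209.6], [1.8, 2.2, 213.0], [2.7, 3.2, 213.9]]
shank 214 20 [[0.1, -1.5, 214.6], [2.7, 0.9, 217.5], [3.2, 3.2, 219.3]]
shank 220 16 [[1.4, -3.1, 220.6], [2.6, -0.5, 221.7], [3.2, 2.1, 224.2]]
```

Run:
```python
from h import *
print(pose());print(goal([.5615,.0110,.36],.305))
```

```text
(12.725, array([0.5424, 0.0007, 0.3589]), 'yawY', 0.3118, 'tilt', array([-0.0021,  0.0006]), 'F', array([-0.21,  1.51, -0.98]), 'q', array([-0.093,  0.002,  1.707,  0.   ,  1.435, -0.405]))
(array([ 0.0039,  0.0214, -0.0011]), array([-0.0018, -0.0012,  0.0068]))
```

carry_out([
  {"hand": 0,"x": 0.004,"y": 0.021,"z": 0,"ax": -0.002,"ay": -0.001,"az": 0.007},
  {"hand": 0,"x": 0.004,"y": 0.021,"z": 0,"ax": -0.002,"ay": -0.001,"az": 0.007},
  {"hand": 0,"x": 0.004,"y": 0.021,"z": 0,"ax": -0.002,"ay": -0.001,"az": 0.007},
  {"hand": 0,"x": 0.004,"y": 0.021,"z": 0.01,"ax": -0.002,"ay": -0.001,"az": 0.007},
  {"hand": 0,"x": 0.004,"y": 0.021,"z": 0.01,"ax": -0.002,"ay": -0.001,"az": 0.007},
  {"hand": 0,"x": 0.004,"y": 0.021,"z": 0.01,"ax": -0.002,"ay": -0.001,"az": 0.007},
])

```text
t: 13.48
tool_pos: [0.5616, 0.0095, 0.3497]
orientation: [1.877, 2.518, 0.001]
force: [-0.3, 0.5, -0.1]
opening: 0.0119
gripper_force: 40.0
```

Run:
```python
from h import *
print(pose())
p,i,d=cam("wrist");i0=i
print(ray(p,310,212,.106))
h=np.array([.5615,.0107,.106]);c0=rot(p).T@(h-p["position"]);u=p["cx"]-c0[0]/c0[2]*p["fx"];v=p["cy"]+c0[1]/c0[2]*p["fy"];print("hole px",u,v)
v,u=int(v),int(u);x=i[v-40:v+45,u-55:u+60];x=cv2.resize(x,None,fx=6.8,fy=6.8,interpolation=cv2.INTER_CUBIC).astype(float)/255
cv2.imwrite("pics/w4.png",(255*np.clip(1.3*x**.6,0,1)).astype(np.uint8)[:600,:800]);print("crop origin",u-55,v-40)
print(pose());import pickle;pickle.dump(p,open("w4.p","wb"))
```

```text
(13.475, array([0.5616, 0.0095, 0.3497]), 'yawY', 0.2897, 'tilt', array([ 0.0017, -0.0004]), 'F', array([-0.34,  0.5 , -0.09]), 'q', array([-0.074,  0.058,  1.666, -0.   ,  1.416, -0.364]))
[0.57976867 0.02213752 0.106     ]
hole px 282.6925475809422 219.18043254600818
crop origin 227 179
(13.525, array([0.5617, 0.0095, 0.35  ]), 'yawY', 0.2898, 'tilt', array([ 0.0022, -0.0004]), 'F', array([-0.14,  0.02, -0.25]), 'q', array([-0.074,  0.058,  1.665, -0.   ,  1.416, -0.364]))
```

View pics/w4.png

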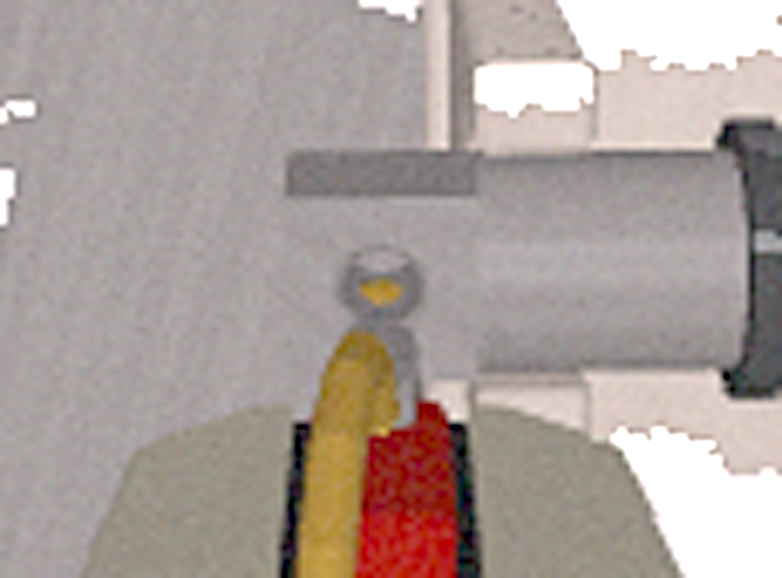

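Hole at full pixel (283.0,220.9). The nose tip shows just below it in the image at about (283.6,226), which is as expected if the nose stands above the hole. I'll check the geometry.

Run:
```python
from h import *
import pickle
p=pickle.load(open("w4.p","rb"))
def proj(X):
    c0=rot(p).T@(np.array(X)-p["position"]);return (p["cx"]-c0[0]/c0[2]*p["fx"],p["cy"]+c0[1]/c0[2]*p["fy"])
h=ray(p,283,220.9,.106);print("hole",h)
y=np.array([np.cos(.29),np.sin(.29)]);x=np.array([-y[1],y[0]])
for z,r in((.118,1.5),(.127,4),(.157,4)):
    print(z,"hole axis",np.round([proj(np.r_[h[:2]+e,z]) for e in (0*x,x*r/1000,-x*r/1000,y*r/1000,-y*r/1000)],1).tolist(),"tcp axis",np.round(proj([.5616,.0095,z]),1))
```

```text
hole [0.56212327 0.00943994 0.106     ]
0.118 hole axis [[283.1, 226.1], [283.1, 224.1], [283.1, 228.0], [285.1, 226.1], [281.0, 226.1]] tcp axis [282.4 225.8]
0.127 hole axis [[283.1, 230.3], [283.1, 224.9], [283.1, 235.7], [288.8, 230.3], [277.4, 230.3]] tcp axis [282.4 230. ]
0.157 hole axis [[283.3, 247.3], [283.4, 241.2], [283.3, 253.4], [289.9, 247.3], [276.8, 247.3]] tcp axis [282.5 247. ]
```

carry_out([
  {"hand": 0,"x": 0.0007,"y": 0.0003,"z": 0.004,"ax": 0,"ay": -0.002,"az": -0.014},
  {"hand": 0,"x": 0.0007,"y": 0.0003,"z": 0.008,"ax": 0,"ay": -0.002,"az": -0.014},
  {"hand": 0,"x": 0.0007,"y": 0.0003,"z": 0.011,"ax": 0,"ay": -0.002,"az": -0.014},
  {"hand": 0,"x": 0.0007,"y": 0.0003,"z": 0.013,"ax": 0,"ay": -0.002,"az": -0.014},
  {"hand": 0,"x": 0.0007,"y": 0.0003,"z": 0.015,"ax": 0,"ay": -0.002,"az": -0.014},
  {"hand": 0,"x": 0.0007,"y": 0.0003,"z": 0.015,"ax": 0,"ay": -0.002,"az": -0.014},
])

```text
t: 14.28
tool_pos: [0.5619, 0.0103, 0.3347]
orientation: [1.858, 2.529, -0.001]
force: [-0.7, 0.5, -1.3]
opening: 0.0118
gripper_force: 40.0
```

```bash
python3 -c "
from h import *
print(pose())"
```

```text
(14.275, array([0.5619, 0.0103, 0.3347]), 'yawY', 0.304, 'tilt', array([ 0.0025, -0.0023]), 'F', array([-0.73,  0.53, -1.29]), 'q', array([-0.072,  0.07 ,  1.681, -0.002,  1.387, -0.376]))
```

carry_out([
  {"hand": 0,"x": 0,"y": 0,"z": 0.0015,"ax": 0,"ay": 0,"az": 0},
  {"hand": 0,"x": 0,"y": 0,"z": 0.003,"ax": 0,"ay": 0,"az": 0},
  {"hand": 0,"x": 0,"y": 0,"z": 0.0045,"ax": 0,"ay": 0,"az": 0},
  {"hand": 0,"x": 0,"y": 0,"z": 0.006,"ax": 0,"ay": 0,"az": 0},
  {"hand": 0,"x": 0,"y": 0,"z": 0.006,"ax": 0,"ay": 0,"az": 0},
])

```text
t: 14.9
tool_pos: [0.5619, 0.0103, 0.3287]
orientation: [1.858, 2.529, -0.001]
force: [0.7, -0.7, -1.6]
opening: 0.0116
gripper_force: 40.0
```

```bash
python3 -c "
from h import *
print(pose(),read_state()['wrist_torque'])"
```

```text
(14.9, array([0.5619, 0.0103, 0.3287]), 'yawY', 0.304, 'tilt', array([ 0.0024, -0.0023]), 'F', array([ 0.75, -0.71, -1.61]), 'q', array([-0.072,  0.075,  1.688, -0.002,  1.376, -0.376])) [-0.0830115   0.07064232 -0.01072051]
```

carry_out([
  {"hand": 0,"x": 0,"y": 0,"z": 0.0015,"ax": 0,"ay": 0,"az": 0},
  {"hand": 0,"x": 0,"y": 0,"z": 0.003,"ax": 0,"ay": 0,"az": 0},
  {"hand": 0,"x": 0,"y": 0,"z": 0.0045,"ax": 0,"ay": 0,"az": 0},
  {"hand": 0,"x": 0,"y": 0,"z": 0.0045,"ax": 0,"ay": 0,"az": 0},
])

```text
t: 15.4
tool_pos: [0.5619, 0.0103, 0.3242]
orientation: [1.857, 2.529, -0.001]
force: [0.2, -0.9, -1.0]
opening: 0.0115
gripper_force: 40.0
```

```bash
python3 -c "
from h import *
print(pose(),read_state()['wrist_torque'])"
```

```text
(15.4, array([0.5619, 0.0103, 0.3242]), 'yawY', 0.304, 'tilt', array([ 0.0025, -0.0024]), 'F', array([ 0.21, -0.94, -1.04]), 'q', array([-0.072,  0.079,  1.692, -0.002,  1.368, -0.376])) [-0.1776316   0.06540455 -0.0046615 ]
```

carry_out([
  {"hand": 0,"x": 0,"y": 0,"z": 0.0015,"ax": 0,"ay": 0,"az": 0},
  {"hand": 0,"x": 0,"y": 0,"z": 0.003,"ax": 0,"ay": 0,"az": 0},
  {"hand": 0,"x": 0,"y": 0,"z": 0.0045,"ax": 0,"ay": 0,"az": 0},
  {"hand": 0,"x": 0,"y": 0,"z": 0.006,"ax": 0,"ay": 0,"az": 0},
])

```text
t: 15.9
tool_pos: [0.562, 0.0103, 0.3184]
orientation: [1.857, 2.529, -0.0]
force: [-0.9, -1.4, -0.2]
opening: 0.0117
gripper_force: 40.0
```

```bash
python3 -c "
from h import *
print(pose(),read_state()['wrist_torque'])"
```

```text
(15.9, array([0.562 , 0.0103, 0.3184]), 'yawY', 0.3039, 'tilt', array([ 0.0028, -0.0024]), 'F', array([-0.91, -1.37, -0.18]), 'q', array([-0.072,  0.084,  1.698, -0.002,  1.357, -0.376])) [-0.36729586  0.17722001  0.01426397]
```

carry_out([
  {"hand": 0,"x": -0.0005,"y": 0,"z": 0.0015,"ax": 0,"ay": 0,"az": 0},
  {"hand": 0,"x": -0.0005,"y": 0,"z": 0.003,"ax": 0,"ay": 0,"az": 0},
  {"hand": 0,"x": -0.0005,"y": 0,"z": 0.0045,"ax": 0,"ay": 0,"az": 0},
  {"hand": 0,"x": -0.0005,"y": 0,"z": 0.006,"ax": 0,"ay": 0,"az": 0},
])

```text
t: 16.4
tool_pos: [0.5622, 0.01, 0.3125]
orientation: [1.857, 2.529, 0.0]
force: [-1.4, 1.8, 1.4]
opening: 0.0117
gripper_force: 40.0
```

```bash
python3 -c "
from h import *
print(pose(),read_state()['wrist_torque'])"
```

```text
(16.4, array([0.5622, 0.01  , 0.3125]), 'yawY', 0.3042, 'tilt', array([ 0.0029, -0.0021]), 'F', array([-1.41,  1.78,  1.45]), 'q', array([-0.073,  0.09 ,  1.703, -0.002,  1.346, -0.377])) [ 0.17904853  0.40864644 -0.0399241 ]
```

carry_out([
  {"hand": 0,"x": 0.0002,"y": -0.0005,"z": 0.0015,"ax": 0,"ay": 0,"az": 0},
  {"hand": 0,"x": 0.0002,"y": -0.0005,"z": 0.003,"ax": 0,"ay": 0,"az": 0},
  {"hand": 0,"x": 0.0002,"y": -0.0005,"z": 0.0045,"ax": 0,"ay": 0,"az": 0},
  {"hand": 0,"x": 0.0002,"y": -0.0005,"z": 0.006,"ax": 0,"ay": 0,"az": 0},
])

```text
t: 16.9
tool_pos: [0.5616, 0.0099, 0.3063]
orientation: [1.857, 2.529, -0.0]
force: [-0.6, 1.4, 1.8]
opening: 0.0113
gripper_force: 40.0
```

```bash
python3 -c "
from h import *
print(pose(),read_state()['wrist_torque'])"
```

```text
(16.9, array([0.5616, 0.0099, 0.3063]), 'yawY', 0.304, 'tilt', array([ 0.0028, -0.0021]), 'F', array([-0.61,  1.41,  1.79]), 'q', array([-0.073,  0.094,  1.71 , -0.002,  1.335, -0.377])) [0.34537755 0.15408522 0.05973988]
```

carry_out([
  {"hand": 0,"x": 0.0004,"y": 0,"z": 0.001,"ax": 0,"ay": 0,"az": 0},
  {"hand": 0,"x": 0.0004,"y": 0,"z": 0.002,"ax": 0,"ay": 0,"az": 0},
  {"hand": 0,"x": 0.0004,"y": 0,"z": 0.003,"ax": 0,"ay": 0,"az": 0},
  {"hand": 0,"x": 0.0004,"y": 0,"z": 0.004,"ax": 0,"ay": 0,"az": 0},
])

```text
t: 17.4
tool_pos: [0.5616, 0.0101, 0.3025]
orientation: [1.857, 2.529, -0.0]
force: [-0.4, 1.2, 1.8]
opening: 0.0118
gripper_force: 40.0
```

```bash
python3 -c "
from h import *
print(pose(),read_state()['wrist_torque'])"
```

```text
(17.4, array([0.5616, 0.0101, 0.3025]), 'yawY', 0.304, 'tilt', array([ 0.0031, -0.0025]), 'F', array([-0.45,  1.19,  1.79]), 'q', array([-0.072,  0.098,  1.714, -0.002,  1.327, -0.376])) [0.03032111 0.09893506 0.05179918]
```

carry_out([
  {"hand": 0,"x": 0,"y": 0,"z": 0.0008,"ax": 0,"ay": 0,"az": 0},
  {"hand": 0,"x": 0,"y": 0,"z": 0.0016,"ax": 0,"ay": 0,"az": 0},
  {"hand": 0,"x": 0,"y": 0,"z": 0.0024,"ax": 0,"ay": 0,"az": 0},
])

```text
t: 17.77
tool_pos: [0.5616, 0.0102, 0.3001]
orientation: [1.857, 2.529, -0.0]
force: [-0.6, -0.0, 2.4]
opening: 0.0118
gripper_force: 40.0
```

```bash
python3 -c "
from h import *
print(pose(),read_state()['wrist_torque'])"
```

```text
(17.775, array([0.5616, 0.0102, 0.3001]), 'yawY', 0.304, 'tilt', array([ 0.0031, -0.0024]), 'F', array([-0.63, -0.04,  2.4 ]), 'q', array([-0.072,  0.1  ,  1.716, -0.002,  1.323, -0.376])) [-0.10166842  0.02924827  0.04641993]
```

carry_out([
  {"hand": 0,"x": 0,"y": 0,"z": 0.0005,"ax": 0,"ay": 0,"az": 0},
  {"hand": 0,"x": 0,"y": 0,"z": 0.001,"ax": 0,"ay": 0,"az": 0},
])

```text
t: 18.02
tool_pos: [0.5616, 0.0102, 0.2993]
orientation: [1.857, 2.529, -0.0]
force: [-2.0, 0.4, 7.0]
opening: 0.0117
gripper_force: 40.0
```

```bash
python3 -c "
from h import *
print(pose(),read_state()['wrist_torque'])"
```

```text
(18.025, array([0.5616, 0.0102, 0.2993]), 'yawY', 0.304, 'tilt', array([ 0.003 , -0.0024]), 'F', array([-2.02,  0.37,  6.98]), 'q', array([-0.072,  0.101,  1.716, -0.002,  1.321, -0.376])) [-0.14556175  0.37647285 -0.01244834]
```

carry_out([
  {"hand": 0,"x": 0,"y": 0,"z": 0.0004,"ax": 0,"ay": 0,"az": 0},
  {"hand": 0,"x": 0,"y": 0,"z": 0.0004,"ax": 0,"ay": 0,"az": 0},
])

```text
t: 18.27
tool_pos: [0.5616, 0.0101, 0.2992]
orientation: [1.857, 2.529, -0.0]
force: [-3.1, -0.5, 6.3]
opening: 0.0124
gripper_force: 40.0
```

Run:
```python
from h import *
print(pose(),read_state()['wrist_torque'])
for n in("side","wrist"):
    P,i,d=cam(n);c=cloud(P,d);I=i.astype(int)
    near=(abs(c[...,0]-.562)<.03)&(abs(c[...,1]-.01)<.03)&(c[...,2]>.1)&(c[...,2]<.18)
    m=(I[...,2]>1.8*I[...,1])&(I[...,2]>40)&(I[...,1]<1.4*I[...,0]+8)&near
    q=c[m];print(n,len(q)); 
    if len(q):print(np.percentile(q,[2,50,98],axis=0).round(4).tolist())
```

```text
(18.275, array([0.5616, 0.0101, 0.2992]), 'yawY', 0.304, 'tilt', array([ 0.003 , -0.0025]), 'F', array([-3.07, -0.54,  6.33]), 'q', array([-0.072,  0.101,  1.717, -0.002,  1.321, -0.376])) [-0.13028951  0.45322891  0.00516759]
side 17
[[0.5596, -0.0013, 0.1219], [0.5626, 0.0013, 0.133], [0.5659, 0.0079, 0.1361]]
wrist 608
[[0.5584, 0.0024, 0.1162], [0.5628, 0.0137, 0.1356], [0.5683, 0.0192, 0.1372]]
```

The pin is home: tab top at z≈0.136, so its origin is at about 0.106, and the resistance rose at the end. Now I'll release and rise.

carry_out([
  {"hand": 30,"x": 0,"y": 0,"z": 0,"ax": 0,"ay": 0,"az": 0},
  {"hand": 55,"x": 0,"y": 0,"z": 0,"ax": 0,"ay": 0,"az": 0},
  {"hand": 55,"x": 0,"y": 0,"z": 0,"ax": 0,"ay": 0,"az": 0},
  {"hand": 55,"x": 0,"y": 0,"z": 0,"ax": 0,"ay": 0,"az": 0},
  {"hand": 55,"x": 0,"y": 0,"z": -0.02,"ax": 0,"ay": 0,"az": 0},
  {"hand": 55,"x": 0,"y": 0,"z": -0.045,"ax": 0,"ay": 0,"az": 0},
  {"hand": 55,"x": 0,"y": 0,"z": -0.08,"ax": 0,"ay": 0,"az": 0},
  {"hand": 55,"x": 0,"y": 0,"z": -0.08,"ax": 0,"ay": 0,"az": 0},
])

```text
t: 19.38
tool_pos: [0.5624, 0.0103, 0.3841]
orientation: [1.853, 2.524, 0.006]
force: [0.3, 0.4, 0.2]
opening: 0.0513
gripper_force: 0.0
```

```bash
cat > v.py <<'E'
from h import *
import sys
print(pose())
o=np.array([-np.cos(.304),-np.sin(.304)]);l=np.array([-o[1],o[0]])
for n in sys.argv[1:]:
    P,i,d=cam(n);c=cloud(P,d);I=i.astype(int)
    near=(abs(c[...,0]-.55)<.06)&(abs(c[...,1]-.01)<.05)&(c[...,2]>.06)&(c[...,2]<.17)
    f=c[...,:2]-[.5616,.0101];F=np.dstack([f@o,f@l,c[...,2]])*1000
    red=(I[...,2]>1.8*I[...,1])&(I[...,2]>40)&(I[...,1]<1.4*I[...,0]+8)&near
    br=(I[...,1]>1.5*I[...,0])&(I[...,2]>60)&near
    for k,m in(("red",red),("brass",br)):
        q=F[m];print(n,k,len(q))
        if len(q):
            print(np.percentile(q,[3,50,97],axis=0).round(1).tolist());q=q[q[:,2].argsort()]
            if k=="brass":print(q[::max(1,len(q)//12)].round(0).tolist())
E
python3 v.py side wrist
python3 - <<'E'
from h import *
o=np.array([-np.cos(.304),-np.sin(.304)])
print(goal(np.r_[np.array([.5616,.0101])-.018*o,.375],.304+np.pi/2))
E
```

```text
(19.375, array([0.5624, 0.0103, 0.3841]), 'yawY', 0.304, 'tilt', array([ 0.0107, -0.0028]), 'F', array([0.27, 0.36, 0.24]), 'q', array([-0.072,  0.034,  1.627, -0.002,  1.469, -0.376]))
side red 68
[[-0.7, -4.4, 116.2], [7.2, 3.3, 130.1], [9.5, 9.3, 136.6]]
side brass 8
[[1.8, -16.2, 101.9], [4.6, 11.7, 135.8], [7.8, 19.3, 158.7]]
[[2.0, 12.0, 96.0], [2.0, -15.0, 125.0], [3.0, -17.0, 126.0], [5.0, 17.0, 127.0], [5.0, 20.0, 145.0], [4.0, 13.0, 152.0], [7.0, 11.0, 158.0], [8.0, -6.0, 159.0]]
wrist red 259
[[-5.3, -8.6, 119.9], [-2.1, -2.4, 135.8], [1.7, 8.1, 137.2]]
wrist brass 469
[[-4.4, -20.9, 123.5], [2.9, -2.7, 153.3], [5.8, 18.7, 160.4]]
[[6.0, -5.0, 106.0], [2.0, 16.0, 126.0], [-2.0, -0.0, 135.0], [-1.0, -6.0, 136.0], [4.0, -22.0, 140.0], [4.0, -19.0, 149.0], [5.0, -13.0, 153.0], [4.0, -14.0, 156.0], [4.0, 11.0, 157.0], [3.0, -7.0, 158.0], [6.0, 1.0, 159.0], [5.0, -3.0, 160.0], [3.0, -1.0, 161.0]]
(array([-0.0003,  0.018 ,  0.005 ]), array([ 0.    ,  0.006 , -1.5708]))
```

carry_out([
  {"hand": 34,"x": 0,"y": 0.018,"z": 0,"ax": 0,"ay": 0,"az": -1.571},
  {"hand": 34,"x": 0,"y": 0.018,"z": 0,"ax": 0,"ay": 0,"az": -1.571},
  {"hand": 34,"x": 0,"y": 0.018,"z": 0,"ax": 0,"ay": 0,"az": -1.571},
  {"hand": 34,"x": 0,"y": 0.018,"z": 0,"ax": 0,"ay": 0,"az": -1.571},
  {"hand": 34,"x": 0,"y": 0.018,"z": 0,"ax": 0,"ay": 0,"az": -1.571},
  {"hand": 34,"x": 0,"y": 0.018,"z": 0,"ax": 0,"ay": 0,"az": -1.571},
  {"hand": 34,"x": 0,"y": 0.018,"z": 0,"ax": 0,"ay": 0,"az": -1.571},
  {"hand": 34,"x": 0,"y": 0.018,"z": 0,"ax": 0,"ay": 0,"az": -1.571},
])

```text
t: 20.48
tool_pos: [0.5781, 0.0158, 0.3773]
orientation: [-0.375, 3.119, -0.003]
force: [-0.5, -0.4, -0.5]
opening: 0.0316
gripper_force: 0.0
```

```bash
cat > n.py <<'E'
from h import *
import sys
s=read_state();o=np.array([-np.cos(.304),-np.sin(.304)]);l=np.array([-o[1],o[0]])
f=s["tool_pos"][:2]-np.array([.5616,.0101]);F=s["force"][:2]
print(pose()[:6],"X,Y mm",(f@o*1e3).round(2),(f@l*1e3).round(2),"tip",round((s["tool_pos"][2]-.186)*1e3,1),"F o,l,z",(F@o).round(2),(F@l).round(2),s["force"][2].round(2),"open",s["opening"],s["gripper_force"])
if len(sys.argv)>2:
    X,t=map(float,sys.argv[1:3]);print(goal(np.r_[np.array([.5616,.0101])+X/1e3*o,t/1e3+.186],.304+np.pi/2))
E
python3 n.py -18 175
```

```text
(20.475, array([0.5781, 0.0158, 0.3773]), 'yawY', 1.8102, 'tilt', array([ 0.0003, -0.0021])) X,Y mm -17.43 -0.53 tip 191.3 F o,l,z 0.56 0.28 -0.48 open 0.03159778299535637 0.0
(array([-0.0006, -0.0005,  0.0163]), array([-0.0022, -0.0003, -0.0646]))
```

carry_out([
  {"hand": 34,"x": -0.0006,"y": -0.0005,"z": 0.0,"ax": -0.002,"ay": 0,"az": -0.065},
  {"hand": 34,"x": -0.0006,"y": -0.0005,"z": 0.02,"ax": -0.002,"ay": 0,"az": -0.065},
  {"hand": 34,"x": -0.0006,"y": -0.0005,"z": 0.04,"ax": -0.002,"ay": 0,"az": -0.065},
  {"hand": 34,"x": -0.0006,"y": -0.0005,"z": 0.053,"ax": -0.002,"ay": 0,"az": -0.065},
  {"hand": 34,"x": -0.0006,"y": -0.0005,"z": 0.053,"ax": -0.002,"ay": 0,"az": -0.065},
])

```text
t: 21.1
tool_pos: [0.5786, 0.0154, 0.3232]
orientation: [0.466, -3.105, -0.0]
force: [-0.4, -0.7, -0.5]
opening: 0.0317
gripper_force: 0.0
```

```bash
python3 n.py 4 139.5
```

```text
(21.1, array([0.5786, 0.0154, 0.3232]), 'yawY', 1.8686, 'tilt', array([-0.0017, -0.0001])) X,Y mm -17.78 0.05 tip 137.2 F o,l,z 0.62 0.57 -0.55 open 0.03173314564708329 0.0
(array([ 0.0218, -0.0001, -0.0022]), array([ 0.0004, -0.0016, -0.0062]))
```

carry_out([
  {"hand": 34,"x": 0.004,"y": 0,"z": -0.001,"ax": 0,"ay": 0,"az": -0.006},
  {"hand": 34,"x": 0.008,"y": 0,"z": -0.002,"ax": 0,"ay": 0,"az": -0.006},
  {"hand": 34,"x": 0.011,"y": 0,"z": -0.002,"ax": 0,"ay": 0,"az": -0.006},
  {"hand": 34,"x": 0.0135,"y": 0,"z": -0.002,"ax": 0,"ay": 0,"az": -0.006},
  {"hand": 34,"x": 0.016,"y": 0,"z": -0.002,"ax": 0,"ay": 0,"az": -0.006},
  {"hand": 34,"x": 0.018,"y": 0,"z": -0.002,"ax": 0,"ay": 0,"az": -0.006},
  {"hand": 34,"x": 0.02,"y": 0,"z": -0.002,"ax": 0,"ay": 0,"az": -0.006},
  {"hand": 34,"x": 0.022,"y": 0,"z": -0.002,"ax": 0,"ay": 0,"az": -0.006},
])

```text
t: 22.1
tool_pos: [0.5582, 0.0088, 0.3274]
orientation: [-0.476, 3.103, -0.001]
force: [3.2, 1.5, -0.3]
opening: 0.0316
gripper_force: 1.2
```

```bash
python3 n.py 14 131; python3 v.py side top
```

```text
(22.1, array([0.5582, 0.0088, 0.3274]), 'yawY', 1.875, 'tilt', array([ 0.002 , -0.0003])) X,Y mm 3.66 0.18 tip 141.4 F o,l,z -3.5 -0.45 -0.31 open 0.03155509225674819 1.2218234315514565
(array([0.0104, 0.0002, 0.0104]), array([-0.0009,  0.0018,  0.0002]))
(22.1, array([0.5582, 0.0088, 0.3274]), 'yawY', 1.875, 'tilt', array([ 0.002 , -0.0003]), 'F', array([ 3.2 ,  1.47, -0.31]), 'q', array([-0.076,  0.066,  1.699, -0.   ,  1.374, -1.951]))
side red 40
[[1.4, -5.3, 116.2], [9.2, 3.2, 124.9], [11.9, 9.3, 136.2]]
side brass 21
[[2.6, -5.8, 95.4], [20.9, 12.4, 150.5], [23.9, 21.4, 153.7]]
[[3.0, 13.0, 95.0], [2.0, 12.0, 96.0], [6.0, 7.0, 136.0], [15.0, 22.0, 137.0], [17.0, 21.0, 141.0], [18.0, 20.0, 143.0], [19.0, 16.0, 145.0], [20.0, 19.0, 147.0], [19.0, 17.0, 148.0], [21.0, 16.0, 148.0], [21.0, 8.0, 151.0], [24.0, 16.0, 151.0], [23.0, 12.0, 151.0], [24.0, 11.0, 151.0], [23.0, 15.0, 152.0], [22.0, 12.0, 153.0], [23.0, -7.0, 153.0], [22.0, 7.0, 153.0], [21.0, -4.0, 153.0], [22.0, 2.0, 154.0], [23.0, -5.0, 154.0]]
top red 0
top brass 3
[[19.5, -12.5, 150.1], [19.7, -11.2, 151.9], [20.8, -8.6, 153.2]]
[[20.0, -11.0, 150.0], [19.0, -13.0, 152.0], [21.0, -8.0, 153.0]]
```

carry_out([
  {"hand": 34,"x": 0.003,"y": 0,"z": 0.001,"ax": 0,"ay": 0,"az": 0},
  {"hand": 34,"x": 0.006,"y": 0,"z": 0.004,"ax": 0,"ay": 0,"az": 0},
  {"hand": 34,"x": 0.0085,"y": 0,"z": 0.007,"ax": 0,"ay": 0,"az": 0},
  {"hand": 34,"x": 0.0105,"y": 0,"z": 0.01,"ax": 0,"ay": 0,"az": 0},
  {"hand": 34,"x": 0.012,"y": 0,"z": 0.013,"ax": 0,"ay": 0,"az": 0},
  {"hand": 34,"x": 0.0135,"y": 0,"z": 0.016,"ax": 0,"ay": 0,"az": 0},
  {"hand": 34,"x": 0.0145,"y": 0,"z": 0.019,"ax": 0,"ay": 0,"az": 0},
  {"hand": 34,"x": 0.015,"y": 0,"z": 0.021,"ax": 0,"ay": 0,"az": 0},
])

```text
t: 23.2
tool_pos: [0.5439, 0.0043, 0.3062]
orientation: [-0.476, 3.104, -0.001]
force: [-1.0, -0.9, 2.1]
opening: 0.0317
gripper_force: 1.4
```

```bash
python3 n.py 29 120; python3 v.py side
```

```text
(23.2, array([0.5439, 0.0043, 0.3062]), 'yawY', 1.875, 'tilt', array([ 0.0018, -0.0004])) X,Y mm 18.63 0.24 tip 120.2 F o,l,z 1.18 0.56 2.07 open 0.03173367630125181 1.4089350448921323
(array([0.0104, 0.0002, 0.0002]), array([-0.001 ,  0.0016,  0.0002]))
(23.2, array([0.5439, 0.0043, 0.3062]), 'yawY', 1.875, 'tilt', array([ 0.0018, -0.0004]), 'F', array([-0.96, -0.89,  2.07]), 'q', array([-0.086,  0.047,  1.759, -0.   ,  1.333, -1.961]))
side red 0
side brass 17
[[6.6, -15.5, 105.2], [39.2, 11.0, 119.9], [45.3, 20.4, 120.8]]
[[4.0, 14.0, 95.0], [10.0, -15.0, 116.0], [12.0, -16.0, 117.0], [34.0, 16.0, 117.0], [39.0, 13.0, 119.0], [43.0, -5.0, 119.0], [39.0, 15.0, 120.0], [32.0, 20.0, 120.0], [41.0, 12.0, 120.0], [43.0, 9.0, 120.0], [44.0, 2.0, 120.0], [45.0, 7.0, 121.0], [46.0, 0.0, 121.0], [36.0, 21.0, 121.0], [39.0, 18.0, 121.0], [39.0, -13.0, 121.0], [43.0, 11.0, 121.0]]
```

carry_out([
  {"hand": 34,"x": 0.002,"y": 0,"z": -0.002,"ax": 0,"ay": 0,"az": 0},
  {"hand": 34,"x": 0.007,"y": 0,"z": -0.002,"ax": 0,"ay": 0,"az": 0},
  {"hand": 34,"x": 0.011,"y": 0,"z": 0,"ax": 0,"ay": 0,"az": 0},
  {"hand": 34,"x": 0.011,"y": 0,"z": 0.003,"ax": 0,"ay": 0,"az": 0},
  {"hand": 34,"x": 0.011,"y": 0,"z": 0.006,"ax": 0,"ay": 0,"az": 0},
  {"hand": 34,"x": 0.0105,"y": 0,"z": 0.009,"ax": 0,"ay": 0,"az": 0},
  {"hand": 34,"x": 0.01,"y": 0,"z": 0.012,"ax": 0,"ay": 0,"az": 0},
  {"hand": 34,"x": 0.009,"y": 0,"z": 0.014,"ax": 0,"ay": 0,"az": 0},
])

```text
t: 24.25
tool_pos: [0.5355, 0.0016, 0.2923]
orientation: [-0.476, 3.103, -0.001]
force: [-2.1, -1.2, 2.6]
opening: 0.0316
gripper_force: 1.8
```

```bash
python3 n.py 22.7 93.6; python3 v.py side
```

```text
(24.25, array([0.5355, 0.0016, 0.2923]), 'yawY', 1.875, 'tilt', array([ 0.0021, -0.0005])) X,Y mm 27.41 0.28 tip 106.3 F o,l,z 2.39 0.54 2.59 open 0.03160924636836466 1.8414477445185184
(array([-0.0047,  0.0003,  0.0127]), array([-0.0011,  0.0019,  0.0002]))
(24.25, array([0.5355, 0.0016, 0.2923]), 'yawY', 1.875, 'tilt', array([ 0.0021, -0.0005]), 'F', array([-2.12, -1.23,  2.59]), 'q', array([-0.093,  0.039,  1.795, -0.   ,  1.306, -1.968]))
side red 0
side brass 13
[[15.4, -18.3, 93.5], [31.3, 8.0, 100.2], [38.6, 20.8, 109.8]]
[[38.0, -1.0, 93.0], [38.0, 4.0, 94.0], [37.0, 9.0, 95.0], [39.0, 8.0, 96.0], [38.0, 13.0, 97.0], [37.0, -9.0, 98.0], [26.0, 20.0, 100.0], [31.0, 18.0, 100.0], [31.0, 21.0, 101.0], [29.0, -18.0, 101.0], [24.0, 21.0, 102.0], [17.0, -18.0, 109.0], [14.0, -18.0, 110.0]]
```

carry_out([
  {"hand": 34,"x": -0.0005,"y": 0,"z": 0.003,"ax": 0,"ay": 0,"az": 0},
  {"hand": 34,"x": -0.0015,"y": 0,"z": 0.006,"ax": 0,"ay": 0,"az": 0},
  {"hand": 34,"x": -0.003,"y": 0,"z": 0.009,"ax": 0,"ay": 0,"az": 0},
  {"hand": 34,"x": -0.0045,"y": 0,"z": 0.0125,"ax": 0,"ay": 0,"az": 0},
  {"hand": 34,"x": -0.006,"y": 0,"z": 0.015,"ax": 0,"ay": 0,"az": 0},
  {"hand": 34,"x": -0.0075,"y": 0,"z": 0.0175,"ax": 0,"ay": 0,"az": 0},
  {"hand": 34,"x": -0.009,"y": 0,"z": 0.019,"ax": 0,"ay": 0,"az": 0},
  {"hand": 34,"x": -0.01,"y": 0,"z": 0.02,"ax": 0,"ay": 0,"az": 0},
])

```text
t: 25.3
tool_pos: [0.545, 0.0047, 0.2723]
orientation: [-0.476, 3.104, -0.001]
force: [-1.7, 0.7, 2.0]
opening: 0.0314
gripper_force: 1.1
```

```bash
python3 n.py 14 86; python3 v.py side
```

```text
(25.3, array([0.545 , 0.0047, 0.2723]), 'yawY', 1.875, 'tilt', array([ 0.0017, -0.0003])) X,Y mm 17.44 0.2 tip 86.3 F o,l,z 1.39 -1.15 1.98 open 0.031379217945792674 1.1346650845371187
(array([-0.0034,  0.0002,  0.0003]), array([-0.0008,  0.0015,  0.0002]))
(25.3, array([0.545 , 0.0047, 0.2723]), 'yawY', 1.875, 'tilt', array([ 0.0017, -0.0003]), 'F', array([-1.67,  0.68,  1.98]), 'q', array([-0.085,  0.086,  1.784, -0.   ,  1.27 , -1.96 ]))
side red 2
[[9.4, -4.0, 120.6], [9.5, -3.7, 122.0], [9.6, -3.4, 123.4]]
side brass 2
[[9.4, -11.8, 76.5], [9.9, -10.1, 76.7], [10.4, -8.4, 76.9]]
[[10.0, -8.0, 76.0], [9.0, -12.0, 77.0]]
```

Nearly home. Now I'll push inboard in small steps until the stop is felt.

carry_out([
  {"hand": 34,"x": -0.001,"y": 0,"z": 0,"ax": 0,"ay": 0,"az": 0},
  {"hand": 34,"x": -0.002,"y": 0,"z": 0,"ax": 0,"ay": 0,"az": 0},
  {"hand": 34,"x": -0.003,"y": 0,"z": 0,"ax": 0,"ay": 0,"az": 0},
])

```text
t: 25.72
tool_pos: [0.5477, 0.0055, 0.2722]
orientation: [-0.476, 3.104, -0.001]
force: [-2.6, -0.5, -2.1]
opening: 0.0316
gripper_force: 1.7
```

```bash
python3 n.py 14 86
```

```text
(25.725, array([0.5477, 0.0055, 0.2722]), 'yawY', 1.875, 'tilt', array([ 0.0012, -0.0004])) X,Y mm 14.64 0.21 tip 86.2 F o,l,z 2.65 -0.35 -2.11 open 0.03156500230474655 1.744951035361737
(array([-0.0006,  0.0002,  0.0002]), array([-0.0007,  0.001 ,  0.0002]))
```

carry_out([
  {"hand": 34,"x": -0.0007,"y": 0,"z": 0,"ax": 0,"ay": 0,"az": 0},
  {"hand": 34,"x": -0.0014,"y": 0,"z": 0,"ax": 0,"ay": 0,"az": 0},
  {"hand": 34,"x": -0.0014,"y": 0,"z": 0,"ax": 0,"ay": 0,"az": 0},
])

```text
t: 26.1
tool_pos: [0.5485, 0.0058, 0.272]
orientation: [0.476, -3.104, 0.001]
force: [-6.5, -2.1, 0.5]
opening: 0.0318
gripper_force: 3.7
```

```bash
python3 n.py 14 86; python3 v.py side
```

```text
(26.1, array([0.5485, 0.0058, 0.272 ]), 'yawY', 1.875, 'tilt', array([-0.0007, -0.0008])) X,Y mm 13.76 0.24 tip 86.0 F o,l,z 6.83 0.06 0.49 open 0.03180322273676298 3.7049205042421818
(array([ 0.0002,  0.0002, -0.    ]), array([-0.0006, -0.0009,  0.0002]))
(26.1, array([0.5485, 0.0058, 0.272 ]), 'yawY', 1.875, 'tilt', array([-0.0007, -0.0008]), 'F', array([-6.5 , -2.11,  0.49]), 'q', array([-8.300e-02,  9.700e-02,  1.773e+00, -1.000e-03,  1.272e+00,
       -1.957e+00]))
side red 5
[[7.3, -3.4, 115.9], [8.8, -2.5, 119.3], [9.1, -0.9, 126.3]]
side brass 2
[[5.8, -14.5, 108.7], [6.3, -12.3, 111.1], [6.8, -10.2, 113.6]]
[[6.0, -15.0, 109.0], [7.0, -10.0, 114.0]]
```

carry_out([
  {"hand": 34,"x": -0.0002,"y": 0,"z": 0,"ax": 0,"ay": 0,"az": 0},
  {"hand": 34,"x": 0.005,"y": 0,"z": 0,"ax": 0,"ay": 0,"az": 0},
  {"hand": 34,"x": 0.02,"y": 0,"z": 0,"ax": 0,"ay": 0,"az": 0},
  {"hand": 34,"x": 0.045,"y": 0,"z": 0,"ax": 0,"ay": 0,"az": 0},
  {"hand": 34,"x": 0.045,"y": 0,"z": -0.02,"ax": 0,"ay": 0,"az": 0},
  {"hand": 34,"x": 0.045,"y": 0,"z": -0.06,"ax": 0,"ay": 0,"az": 0},
  {"hand": 34,"x": 0.045,"y": 0,"z": -0.1,"ax": 0,"ay": 0,"az": 0},
  {"hand": 34,"x": 0.045,"y": 0,"z": -0.1,"ax": 0,"ay": 0,"az": 0},
])

```text
t: 27.15
tool_pos: [0.5076, -0.0076, 0.3774]
orientation: [-0.474, 3.094, -0.004]
force: [-0.1, 0.1, -1.2]
opening: 0.0317
gripper_force: 0.0
```

```bash
python3 v.py side wrist
python3 - <<'E'
from h import *
W=np.zeros((600,800,3),np.uint8)
P,a,d=cam("side");P2,b,d2=cam("wrist")
a=cv2.resize(a[125:200,160:240],None,fx=5,fy=5,interpolation=2);b=cv2.resize(b[150:390,200:360],None,fx=2.5,fy=2.5,interpolation=2)
W[:a.shape[0],:400]=a[:600,:400];W[:600,400:800]=b[:600,:400]
W=(255*np.clip(1.3*(W/255.)**.65,0,1)).astype(np.uint8);cv2.imwrite("pics/end.png",W)
E
```

```text
(27.15, array([ 0.5076, -0.0076,  0.3774]), 'yawY', 1.8751, 'tilt', array([ 0.0117, -0.0011]), 'F', array([-0.12,  0.09, -1.23]), 'q', array([-0.116, -0.114,  1.783,  0.   ,  1.46 , -1.991]))
side red 66
[[-1.2, -4.4, 116.2], [7.7, 5.1, 131.6], [10.3, 10.8, 136.3]]
side brass 18
[[-4.7, -15.3, 83.2], [4.3, 16.2, 104.5], [8.6, 21.8, 111.4]]
[[9.0, 10.0, 78.0], [8.0, 21.0, 88.0], [-7.0, 11.0, 95.0], [6.0, 21.0, 100.0], [2.0, 19.0, 102.0], [7.0, 20.0, 103.0], [6.0, 22.0, 103.0], [-3.0, 12.0, 104.0], [5.0, 19.0, 104.0], [4.0, 18.0, 105.0], [2.0, 16.0, 106.0], [6.0, -15.0, 108.0], [6.0, 18.0, 109.0], [1.0, 13.0, 109.0], [4.0, -16.0, 109.0], [4.0, 16.0, 109.0], [4.0, -13.0, 111.0], [4.0, 14.0, 112.0]]
wrist red 500
[[-3.4, -6.9, 113.2], [6.0, 1.2, 133.9], [7.2, 10.0, 137.2]]
wrist brass 498
[[-2.0, -19.7, 79.9], [4.3, 2.0, 113.4], [7.1, 21.2, 137.3]]
[[7.0, -1.0, 74.0], [6.0, 16.0, 83.0], [5.0, -18.0, 88.0], [4.0, -21.0, 96.0], [3.0, 21.0, 104.0], [4.0, -15.0, 110.0], [6.0, 1.0, 113.0], [7.0, 0.0, 123.0], [7.0, -4.0, 133.0], [0.0, -4.0, 136.0], [3.0, 2.0, 136.0], [-3.0, -2.0, 137.0], [5.0, -4.0, 138.0]]
```

View pics/end.png

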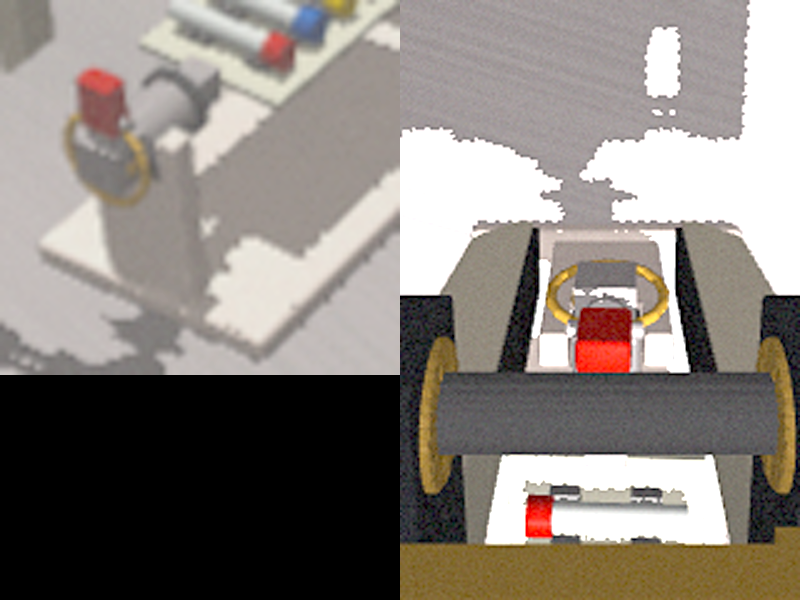

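Final view: the ring hangs over the axle's outboard end (side crop (105,160), wrist crop (607,290)) and the red tab stands upright. A last numeric check of tab top against axle top, then I'll hand in.

Run:
```python
from h import *
P,i,d=cam("wrist");c=cloud(P,d);I=i.astype(int)
o=np.array([-np.cos(.304),-np.sin(.304)]);l=np.array([-o[1],o[0]])
f=c[...,:2]-[.5616,.0101];X=f@o*1e3;Y=f@l*1e3;z=c[...,2]*1e3
red=(I[...,2]>1.8*I[...,1])&(I[...,2]>40)
m=red&(abs(X)<4)&(abs(Y)<7)&(z>128);print("tab top",m.sum(),np.median(z[m]),z[m].std())
m=(abs(X-9)<2)&(abs(Y)<9)&(abs(z-106)<6)&~red;print("axle end top",m.sum(),np.median(z[m]))
m=(abs(X)<9)&(abs(Y)<10)&(z>103)&(z<114)&~red;print("collar zone",m.sum(),np.percentile(z[m],[10,50,90]))
```

```text
tab top 124 136.4796189501205 0.5762674960899684
axle end top 152 106.07945540028693
collar zone 139 [105.7329759  106.79254601 110.32751224]
```

```bash
python3 -c "
from plant import robot
print(robot.close_job())"
```

```text
the job is handed in; nothing more can be done
None
```

The job is handed in at about 27 s: by my last measurements the pin's collar sits within about 0.4 mm of the axle's top face, the ring hangs against its home stop over the outboard end, and the gripper is clear; the verdict itself was not returned.

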